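# Load the bottle changer and index it one place with the spring plunger

## Robot

A 7-joint arm with a two-finger parallel gripper is mounted at the origin on a cart in front of the work surface, level with it; the furniture and walls round the work are solid. World frame = base frame: x ahead of the robot, y to its left, z up, the work surface at z = 0. Lengths are in m, angles in rad, forces in N, time in s.
With the tool pointing down it reaches from about 0.425 to 0.875 m from the base axis. Payload 4.7 kg.
Tool frame: the origin (TCP) lies at the very end of the fingers, on their centre line; the grasp point (between the pads) lies 19 mm behind it; z points along the fingers, y is the direction in which the jaws open and shut (so a half turn about z gives the same grasp; the last joint's range is limited). The gripper opens to 87 mm and grips with 3 to 60 N. Pads are 19 mm wide; open, the fingers measure 117 mm over their backs; the gripper's body (75 mm by 190 mm) begins 51 mm behind the grasp point.
Start: joints at [1.225, 0.321, -0.07, 1.45, 0.023, 1.371, -0.057], TCP at [0.229, -0.608, 0.197] pointing down, gripper open.
Joint ranges: [-2.86, 2.86], [-0.3, 2.09], [-1.38, 1.24], [0.06, 2.45], [-1.56, 4.7], [0.09, 2.05], [-2.69, 2.69]. Speed limits (rad/s): [2.57, 2.57, 3.14, 3.14, 3.14, 3.14, 3.14].

## Interface

Orientations are given as a rotation vector (axis times angle).
In Python, from bench import ctrl, get_image, camera_info gives the robot as it stands.
- The arm moves only by the tool carry_out, never from a script. Its argument "commands" is a list of rows, each an object of numbers: "tx", "ty", "tz": the shift along the tool's x, y, z in m; "rx", "ry", "rz": the turn, a rotation vector about the tool's x, y, z in rad; "jaw": the opening, from 0 (shut) to 1 (fully open). In form: [{"tx": .., "ty": .., "tz": .., "rx": .., "ry": .., "rz": .., "jaw": ..}, ...]. A call has 1 to 12 rows; each row is the pose to reach, as a shift and turn from the pose commanded when the call began, along the tool's axes at that moment; what a row does not reach only later rows make up. A row lasts 1/8 s, in which the tool goes at most 62.5 mm and 10.7 degrees, less where a joint would pass 70% of its speed; a pose out of reach is approached as far as the arm can. A call with a gripper value outside its range is refused whole. The fingers move at their own pace and stop on an object; "grip_force" is the grip in N (left out, the last holds). Time passes only in rows, so rows that repeat a pose let the fingers close. It gives the time, the measured TCP pose, the force and the opening at its end, in the units of the state.
- ctrl.get_state(): the state, without advancing time (a new reading comes with each control period).
- get_image(name): name is "side" or "top"; returns the picture (400x640x3 uint8, red, green, blue); there is no depth.
- camera_info(name): a dict with "intrinsics" (3x3 intrinsics, pixels), "k1" (the pictures are not rectified: a ray, as slopes to the right and down, at radius r is drawn at 1 + k1 r^2 times it, then the intrinsics apply), "R" (3x3) and "t" (3): a world point X has camera coordinates R X + t. Camera axes: x right, y down, z forward; pixel columns grow to the right and rows downward; lengths in m; the calibration is good to about 2 mm. A picture is of the moment at which its call begins. camera_info takes no time and is no camera call.
- ctrl.close_job(): hands the job in, once; it reports no verdict.
The state is a dict: "time": time; "joint_positions": joint angles; "qd": joint speeds; "joint_torque": joint torques, N m; "position": TCP position; "tool_rot": TCP orientation; "ft_force": force on the tool from outside, world axes, zero at the start; "torque": the same for the moment, N m; "grip_width": opening from 0.0 (shut) to 1.0 (fully open).
Only numpy, scipy, OpenCV 4.12 (cv2) and the standard library are available. Lean on these libraries where they do the work, as an engineer would, in place of code of your own. Each camera call takes 0.05 s, during which the arm holds its last target.

## Task

Take the loose amber bottle that stands on the front part of the bench, beside the white dropper bottle, and set it down gently, upright, fully home in the one empty pocket of the bottle changer. Then pull up the changer's black plunger knob, use it to turn the carousel one place clockwise (seen from above), so that this bottle comes in front of the white reader, and let the knob go so that its pin drops fully home in the next hole. Leave the other four bottles in their pockets and do not shift or tip anything else on the bench.

Things in the scene. Friction and masses are not known exactly. Their poses are not given: they have to be found in the camera images.
- sample_centre (a point): centre (half-way up, 48 mm above its underside) of the loose amber glass bottle with a black cap that stands on the bench to the right of the changer (not the one far back among red-capped jars): 48 mm in diameter, 96 mm tall; its labelled body is straight-sided to about 60 mm up, then a shoulder; the cap, 35 mm wide, fills the top 18 mm; 0.06 to 0.13 kg. z axis up along the bottle. Hold it by the body
- load_pocket (a point): centre of the floor of the changer's one empty pocket, on the carousel, 30 mm above the bench; it turns with the carousel. The pocket is a round hole 52 mm in diameter in the carousel's white upper deck, whose top lies 26 mm above the pocket's floor (56 mm above the bench); it starts on the side near the robot, where an orange mark lies on the base, and it is one place (72 degrees) counter-clockwise of the reading place
- reading_place (a point): fixed point of the changer: where the pocket's floor centre comes to lie when the carousel has been turned one place; the reader's dark lens faces it from outside. The reader is a white box 70 x 75 mm, 128 mm tall, whose lens stands 99 mm farther out from the carousel's axis than this point
- hub (a point): point on the carousel's vertical axis, level with the top of the white upper deck, 56 mm above the bench; fixed. The five pockets lie on a circle of radius 66 mm about it, 72 degrees apart, the plunger on one of radius 125 mm. The grey round base is 292 mm in diameter and 20 mm high, the white deck 200 mm in diameter. A flat steel nut stands 7 mm above the deck at the middle
- plunger_knob (a point): centre of the black round plunger knob, 28 mm in diameter and 29 mm tall, its top at 90 mm and this point at 76 mm above the bench when home; free all round, on a steel sleeve 22 mm in diameter that stands on a lug of the carousel. It is mounted on the carousel, between two pockets, and turns with it: held up, the knob serves as the handle for turning, along an arc about the axis through the hub
- next_hole (a point): centre of the mouth of the next index hole in the top face of the fixed base (20 mm above the bench), one place clockwise of the hole in which the pin starts: 12 mm in diameter, with a steel bushing. The plunger's 10 mm pin has a rounded tip and finds the hole from about 3 mm away
- plunger (a joint): how far the plunger is pulled up, m: 0 pin fully home (10 mm deep in a hole), 0.011 or more pin clear of the base, 0.016 end stop. A spring pulls it down with 5.5 N at 0 and 9 N at the stop. On the base between two holes the pin rests at about 0.010 and the carousel can then be turned until it drops in
- rotor (a joint): angle of the carousel, rad, 0 at the start and growing as it turns clockwise seen from above; one place is 1.257 (72 degrees). It turns lightly and stays where it is left, but while the pin is in a hole it is locked to within about 0.01
- bottle_1: one of the four amber bottles, like the loose one, that already stand in the changer's pockets, loose in them; origin at the centre of its underside, z up (the first pocket counter-clockwise from the empty one)
- bottle_2: one of the four amber bottles, like the loose one, that already stand in the changer's pockets, loose in them; origin at the centre of its underside, z up (the second)
- bottle_3: one of the four amber bottles, like the loose one, that already stand in the changer's pockets, loose in them; origin at the centre of its underside, z up (the third)
- bottle_4: one of the four amber bottles, like the loose one, that already stand in the changer's pockets, loose in them; origin at the centre of its underside, z up (the fourth, at the start in front of the reader)
- dye: bystander: white dropper bottle with a yellow cap, 42 mm in diameter, 84 mm tall, standing on the bench not far from the loose amber bottle; origin under its centre
- kit_box: bystander: small white carton 66 x 90 x 45 mm on the bench; origin under its centre
- marker: bystander: marker pen 132 mm long lying on the bench; origin under its centre

How it is judged:
By the outcome, as a careful person would: the job done as asked, in the order asked, and still so for the second after the job is handed in, with the robot touching nothing.
It also fails if it takes over 56 s, if anything falls off the work surface, if the arm or the gripper's body presses on something with over 40 N, if the wrist force passes 120 N, or if a joint passes its speed limit or range.

## Working session

There is one attempt and no reset: what is moved stays moved. The work goes in short steps, Python scripts to look and compute and a tool call to move; the robot and the scene stay as the last step left them, time stands still between calls to the robot, and variables do not carry over. Pictures are saved under pics/ and viewed, and the job is handed in when it is done.

Besides the shell and the picture viewer there is one more tool, called as a command line: name --argument value ..., lists and objects as JSON in quotes. carry_out: Moves the arm, as the interface text tells. Its arguments: {"type":"object","properties":{"commands":{"type":"array"},"grip_force":{"type":"number"}},"required":["commands"]}

```bash
mkdir -p pics; ls; python3 - <<'E'
from bench import ctrl,get_image,camera_info
import cv2
for n in("side","top"):
    cv2.imwrite(f"pics/{n}0.png",get_image(n)[:,:,::-1]); print(n,camera_info(n))
print(ctrl.get_state())
E
```

```text
pics
side {'intrinsics': array([[459.99094623,   0.        , 318.05640802],
       [  0.        , 459.99094623, 196.69406899],
       [  0.        ,   0.        ,   1.        ]]), 'k1': -0.039626145395815215, 'R': array([[-0.99226754, -0.12311818,  0.01571731],
       [-0.06890045,  0.44106756, -0.8948252 ],
       [ 0.10323686, -0.88898893, -0.44613992]]), 't': array([0.54187264, 0.15369027, 1.0209419 ])}
top {'intrinsics': array([[407.20264488,   0.        , 322.39470993],
       [  0.        , 407.20264488, 199.83249639],
       [  0.        ,   0.        ,   1.        ]]), 'k1': 0.0061640929506208714, 'R': array([[-0.01365801, -0.99973913, -0.01830661],
       [-0.98975684,  0.01611912, -0.1418505 ],
       [ 0.14210858,  0.0161817 , -0.9897188 ]]), 't': array([-0.11951461,  0.54957457,  1.07234414])}
{'time': 0.1, 'joint_positions': array([ 1.22508075,  0.32173778, -0.07008721,  1.45156831,  0.02262159,
        1.37077025, -0.05690593]), 'qd': array([-2.12632053e-03, -3.01581132e-03,  2.89402181e-05, -2.70684558e-03,
       -9.09761170e-04,  3.26345172e-04,  1.45273294e-04]), 'joint_torque': array([-2.37652084e-04, -4.92572987e+01, -4.05902071e-01, -3.13401997e+01,
       -6.41928334e-02,  3.95245990e-02,  7.87042632e-05]), 'position': array([ 0.22862367, -0.60789371,  0.19557045]), 'tool_rot': array([-3.08926072e+00, -5.61903200e-01,  6.50168031e-04]), 'ft_force': array([ 0.5043908 , -0.23285912,  0.16103005]), 'torque': array([ 0.01579942, -0.00216593,  0.00894877]), 'grip_width': 0.9964021727775004}
```

View pics/side0.png

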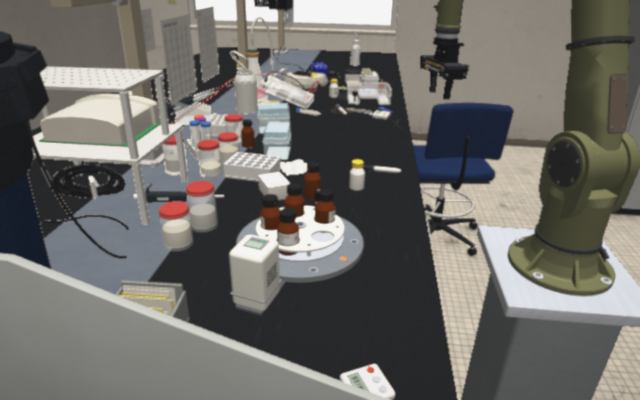

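View pics/top0.png

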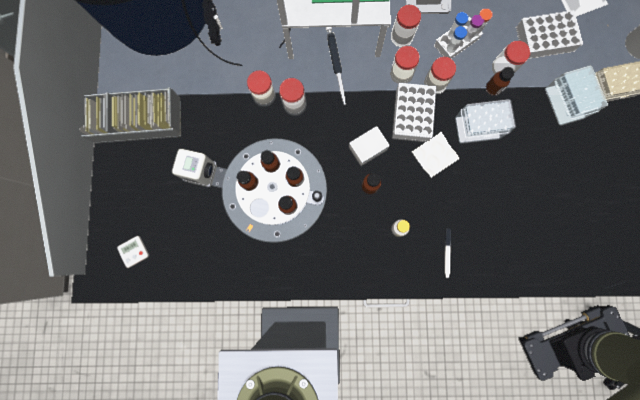

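```bash
cat > h.py <<'E'
import numpy as np,cv2
from bench import ctrl,get_image,camera_info
def ray(n,uv):
    c=camera_info(n);K=c["intrinsics"]
    d=np.array([(uv[0]-K[0,2])/K[0,0],(uv[1]-K[1,2])/K[1,1]]);s=d.copy()
    for _ in range(10): s=d/(1+c["k1"]*(s@s))
    return -c["R"].T@c["t"], c["R"].T@np.array([s[0],s[1],1])
def onz(n,uv,z):
    o,d=ray(n,uv); return o+d*(z-o[2])/d[2]
def proj(n,X):
    c=camera_info(n);K=c["intrinsics"];p=c["R"]@np.asarray(X,float)+c["t"];s=p[:2]/p[2];s=s*(1+c["k1"]*(s@s))
    return K[0,0]*s[0]+K[0,2],K[1,1]*s[1]+K[1,2]
def tri(uvs,uvt):
    a,b=ray("side",uvs);c,d=ray("top",uvt)
    t=np.linalg.lstsq(np.c_[b,-d],c-a,rcond=None)[0];p=a+b*t[0];q=c+d*t[1];return (p+q)/2,np.linalg.norm(p-q)
def crop(n,img,x0,y0,x1,y1,f,name):
    cv2.imwrite(name,cv2.resize(img[y0:y1,x0:x1,::-1],None,fx=f,fy=f,interpolation=cv2.INTER_CUBIC))
E
python3 - <<'E'
from h import *
i=cv2.imread("pics/top0.png")[:,:,::-1];s=cv2.imread("pics/side0.png")[:,:,::-1]
crop("top",i,165,130,425,250,3,"pics/t0c.png")
crop("side",s,220,140,420,290,4,"pics/s0c.png")
E
```

```text
(no output)
```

View pics/t0c.png

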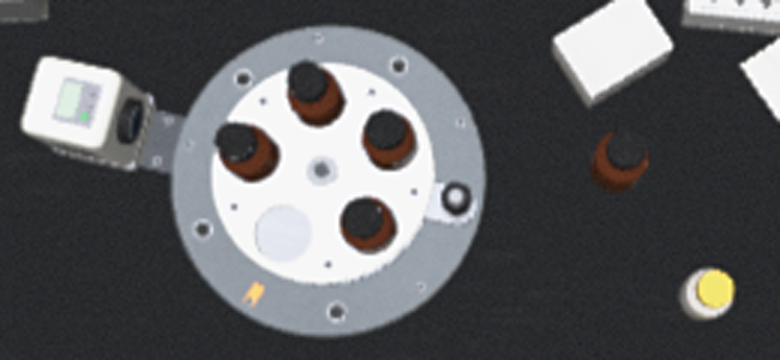

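View pics/s0c.png

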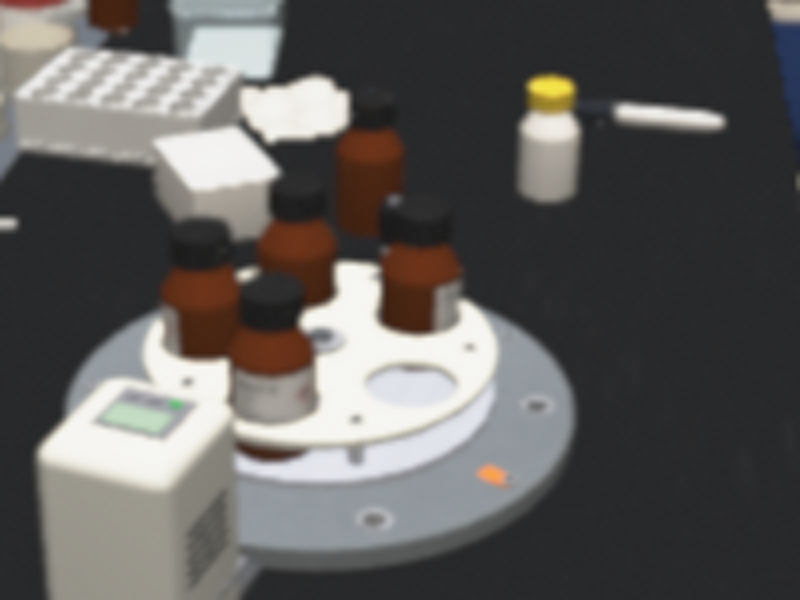

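```bash
python3 - <<'E'
from h import *
i=cv2.imread("pics/top0.png");s=cv2.imread("pics/side0.png")
g=cv2.cvtColor(i,cv2.COLOR_BGR2GRAY).astype(float)
def T(x,y): return np.array([165+(x+.5)/3-.5,130+(y+.5)/3-.5])
def cen(p,r,dark=True):
    for _ in range(5):
        x0,y0=np.round(p).astype(int);yy,xx=np.mgrid[y0-r:y0+r+1,x0-r:x0+r+1];w=g[y0-r:y0+r+1,x0-r:x0+r+1]
        w=np.clip((np.median(w)-w) if dark else w-np.median(w),0,None);p=np.array([(w*xx).sum(),(w*yy).sum()])/w.sum()
    return p
H=[]
for q in [(243,78),(398,65),(203,229),(336,311)]:
    p=cen(T(*q),3);H.append(onz("top",p,.02));print("hole",p,H[-1].round(4))
H=np.array(H)
from scipy.optimize import least_squares
f=least_squares(lambda v:np.hypot(*(H[:,:2]-v).T)-.125,[.7,0]);print("hub from holes",f.x,f.fun)
c=f.x
print("hole angles",np.degrees(np.arctan2(H[:,1]-c[1],H[:,0]-c[0])))
print("nut",onz("top",T(321,170),.063))
k=T(456,193);print("knob top",onz("top",k,.09), "mask next")
# bottle cap / body
hsv=cv2.cvtColor(i,cv2.COLOR_BGR2HSV)
def comp(m,p,n=""):
    nl,l,st,ce=cv2.connectedComponentsWithStats(m.astype(np.uint8));j=[k for k in range(1,nl) if np.hypot(*(ce[k]-p))<12 and st[k,4]>8]
    for k in j: print(n,st[k],ce[k]); 
comp((hsv[...,1]>120)&(hsv[...,2]>50)&((hsv[...,0]<15)),(372,184),"body")
comp((hsv[...,1]>120)&(hsv[...,0]>20)&(hsv[...,0]<35)&(hsv[...,2]>120),(402,227),"yellow")
comp((g>190),(259,208),"deck");comp((hsv[...,1]>12)&(g>180),(259,208),"pocket")
print(i[206:211,245:275].tolist()[2])
E
```

```text
hole [245.64418811 155.95918367] [0.679  0.0876 0.02  ]
hole [297.33872502 151.75737393] [ 0.6885 -0.0586  0.02  ]
hole [232.10441767 206.1124498 ] [0.5368 0.1235 0.02  ]
hole [276.78606965 233.66069652] [ 0.4586 -0.001   0.02  ]
hub from holes [0.58300939 0.00762181] [-8.36510235e-06 -4.25388384e-04 -2.57784737e-04 -2.71911157e-04]
hole angles [  39.81009927  -32.10161454  111.7466949  -176.04948707]
nut [0.58295934 0.00751522 0.063     ]
knob top [ 0.55585498 -0.11386711  0.09      ] mask next
body [362 175  19  19 144] [369.33333333 186.40972222]
yellow [397 220  13  12 115] [403.24347826 225.75652174]
pocket [257 208  11   8  39] [261.64102564 211.87179487]
[[247, 247, 247], [247, 247, 247], [247, 247, 247], [248, 247, 247], [238, 238, 238], [225, 217, 214], [240, 232, 229], [240, 233, 230], [240, 232, 229], [239, 231, 227], [239, 231, 227], [240, 232, 229], [239, 231, 228], [238, 231, 227], [239, 231, 228], [239, 230, 228], [239, 231, 228], [239, 232, 229], [240, 232, 229], [240, 232, 228], [240, 233, 230], [240, 232, 229], [240, 232, 229], [241, 235, 232], [245, 244, 244], [247, 247, 247], [247, 247, 247], [247, 247, 247], [247, 247, 247], [247, 247, 247]]
```

```bash
python3 - <<'E'
from h import *
i=cv2.imread("pics/top0.png")[:,:,::-1];s=cv2.imread("pics/side0.png")[:,:,::-1]
a=cv2.resize(i[165:205,350:410],None,fx=10,fy=10,interpolation=0)
b=cv2.resize(i[180:220,290:350],None,fx=10,fy=10,interpolation=0)
cv2.imwrite("pics/t0bot.png",np.clip(a[:,:,::-1].astype(float)*1.8,0,255)); cv2.imwrite("pics/t0knob.png",b[:,:,::-1])
crop("side",s,295,155,370,205,10,"pics/s0bot.png")
E
```

```text
[ WARN:0@0.547] global loadsave.cpp:1063 imwrite_ Unsupported depth image for selected encoder is fallbacked to CV_8U.
```

View pics/t0bot.png

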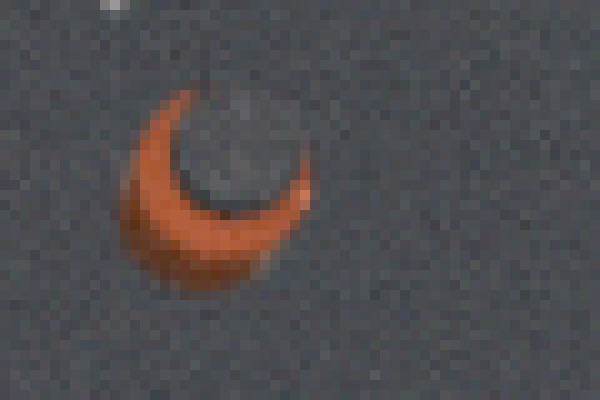

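View pics/t0knob.png

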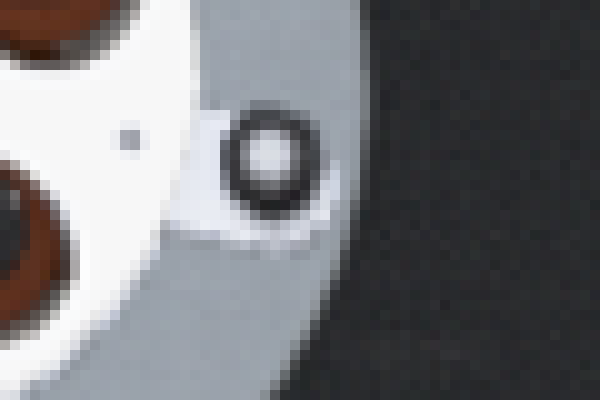

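View pics/s0bot.png

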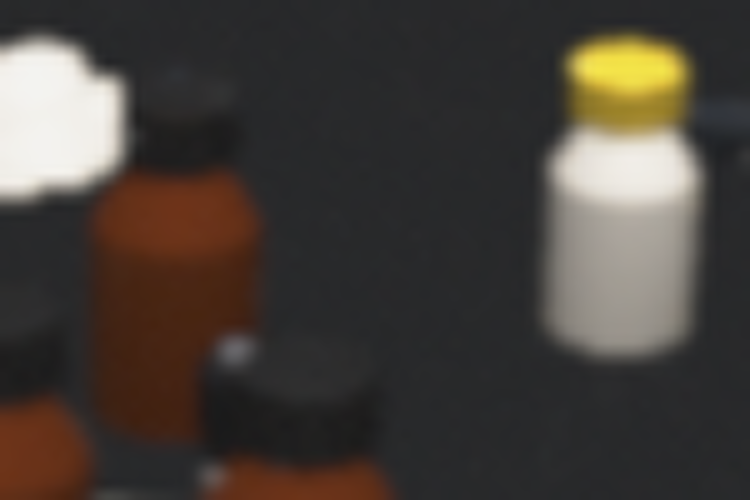

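```bash
python3 - <<'E'
from h import *
i=cv2.imread("pics/top0.png");s=cv2.imread("pics/side0.png")
# pocket: bluish floor seen through the hole
d=i[...,0].astype(int)-i[...,2]
m=np.zeros(d.shape,np.uint8);m[195:225,243:278]=((d>5)&(i[...,2]>200))[195:225,243:278]
ys,xs=np.nonzero(m);print("pocket px",xs.mean(),ys.mean(),len(xs),onz("top",(xs.mean(),ys.mean()),.056))
hub=np.array([.583,.0076]);a=np.radians(147.85);print("pocket expected",hub+.066*np.array([np.cos(a),np.sin(a)]))
for n in [(373.5,179.5)]: print("cap top",onz("top",n,.096))
print("tri cap",tri((313.5,163.5),(373.5,179.5)))
# side: body edges at rows
hs=cv2.cvtColor(s,cv2.COLOR_BGR2HSV);mb=((hs[...,1]>110)&(hs[...,0]<15)&(hs[...,2]>40))
for r in range(176,200,3):
    x=np.nonzero(mb[r,298:330])[0]+298; print(r,x.min(),x.max())
for X in [(.585,-.235)]:
    for z in(0,.06,.096): print(z,proj("top",(*X,z)),proj("side",(*X,z)))
print("dye cap",onz("top",(403.2,225.8),.084),tri((295+62.8,155+5),(403.2,225.3)))
print("box corner",onz("top",(165+593/3,130+105/3),0))
E
```

```text
pocket px 258.8456140350877 207.63508771929824 285 [0.52678573 0.04274461 0.056     ]
pocket expected [0.52712058 0.04272108]
cap top [ 0.59055506 -0.26205004  0.096     ]
tri cap (array([ 0.591383  , -0.26163038,  0.09937426]), np.float64(0.002906644628221516))
176 304 320
179 304 320
182 304 320
185 304 320
188 304 316
191 304 314
194 299 314
197 298 314
0 (np.float64(360.38289432295016), np.float64(188.08565103809505)) (np.float64(314.60854564554137), np.float64(200.16386898432282))
0.06 (np.float64(362.0389858785077), np.float64(184.27382266382037)) (np.float64(314.87896999121125), np.float64(180.69162506370122))
0.096 (np.float64(363.12203210717223), np.float64(181.7810261078316)) (np.float64(315.0469982040197), np.float64(168.61003252363378))
dye cap [ 0.47008089 -0.33598041  0.084     ] (array([ 0.47220108, -0.33525573,  0.08844412]), np.float64(0.0023398652511436115))
box corner [ 0.65163112 -0.24328872  0.        ]
```

```bash
cat >> h.py <<'E'
from scipy.spatial.transform import Rotation as Ro
def delta(P,ang):
    """target TCP xyz and jaw angle (deg, tool y in world), from current pose"""
    st=ctrl.get_state();R0=Ro.from_rotvec(st["tool_rot"]);a=np.radians(ang)
    best=None
    for k in(0,np.pi):
        y=np.array([np.cos(a+k),np.sin(a+k),0]);z=np.array([0,0,-1.]);x=np.cross(y,z)
        r=(R0.inv()*Ro.from_matrix(np.c_[x,y,z])).as_rotvec()
        if best is None or np.linalg.norm(r)<np.linalg.norm(best): best=r
    print("now",st["time"],st["position"].round(4),"F",st["ft_force"].round(1),"g",round(st["grip_width"],3))
    print("dT",R0.inv().apply(np.asarray(P)-st["position"]).round(4),"dR",best.round(4),np.degrees(np.linalg.norm(best)))
E
python3 - <<'E'
from h import *
i=cv2.imread("pics/top0.png");s=cv2.imread("pics/side0.png")
t=np.linspace(0,6.28,73)
for c in [(.591,-.262)]:
    for n in("top","side"):
        P=np.array([proj(n,(c[0]+.024*np.cos(u),c[1]+.024*np.sin(u),z)) for z in(0,.06) for u in t]);print(n,P.min(0),P.max(0))
        C=np.array([proj(n,(c[0]+.0175*np.cos(u),c[1]+.0175*np.sin(u),.096)) for u in t]);print(" cap",C.min(0),C.max(0))
m=cv2.cvtColor(s,cv2.COLOR_BGR2HSV)
print(s[182,300:326].tolist()); print(i[176:200,371].tolist()); print(i[186,358:388].tolist())
delta((.591,-.262,.16),-32.15)
E
```

```text
top [361.38721059 173.13322866] [381.02086054 194.21673218]
 cap [366.72192967 172.72205602] [380.23317824 185.97251838]
side [305.35726318 173.16516326] [322.56587019 199.5827324 ]
 cap [307.82943935 162.29959404] [320.47738492 167.15997805]
[[42, 41, 40], [42, 41, 40], [41, 40, 41], [37, 39, 46], [29, 36, 56], [22, 36, 64], [22, 38, 69], [22, 39, 71], [20, 37, 72], [20, 38, 73], [20, 38, 74], [20, 38, 75], [20, 38, 76], [21, 38, 76], [21, 38, 76], [18, 37, 75], [18, 38, 74], [19, 37, 73], [20, 36, 71], [21, 35, 67], [30, 39, 59], [38, 40, 49], [42, 41, 42], [43, 41, 40], [43, 42, 40], [42, 41, 40]]
[[49, 46, 45], [47, 47, 47], [46, 45, 45], [49, 47, 47], [47, 46, 44], [46, 45, 44], [53, 52, 52], [52, 52, 52], [46, 47, 45], [38, 36, 37], [26, 36, 68], [33, 49, 93], [34, 52, 99], [33, 50, 98], [25, 43, 81], [18, 33, 62], [15, 29, 54], [25, 36, 52], [40, 39, 44], [47, 43, 44], [40, 38, 38], [48, 45, 45], [46, 44, 43], [46, 45, 42]]
[[44, 41, 40], [47, 44, 43], [46, 44, 43], [37, 35, 42], [28, 35, 56], [15, 30, 57], [23, 36, 70], [31, 49, 92], [32, 52, 98], [34, 53, 100], [34, 53, 99], [28, 47, 89], [25, 41, 82], [26, 36, 68], [17, 27, 44], [34, 37, 48], [33, 37, 57], [32, 38, 63], [33, 45, 81], [31, 46, 88], [30, 48, 93], [31, 49, 88], [39, 43, 58], [45, 46, 45], [47, 42, 42], [44, 40, 39], [45, 42, 40], [42, 42, 40], [43, 42, 39], [45, 42, 41]]
now 0.1 [ 0.2286 -0.6079  0.1956] F [ 0.5 -0.2  0.2] g 0.996
dT [ 0.461  -0.1961  0.0359] dR [-1.700e-03 -4.000e-04 -6.498e-01] 37.23255054389735
```

carry_out --commands '[{"tx":0.046,"ty":-0.02,"tz":0.0,"rz":-0.065,"jaw":1},{"tx":0.093,"ty":-0.039,"tz":0.0,"rz":-0.13,"jaw":1},{"tx":0.139,"ty":-0.059,"tz":0.0,"rz":-0.195,"jaw":1},{"tx":0.185,"ty":-0.078,"tz":0.0,"rz":-0.26,"jaw":1},{"tx":0.232,"ty":-0.098,"tz":0.0,"rz":-0.325,"jaw":1},{"tx":0.278,"ty":-0.117,"tz":0.0,"rz":-0.39,"jaw":1},{"tx":0.324,"ty":-0.137,"tz":0.01,"rz":-0.455,"jaw":1},{"tx":0.37,"ty":-0.156,"tz":0.02,"rz":-0.52,"jaw":1},{"tx":0.417,"ty":-0.176,"tz":0.03,"rz":-0.585,"jaw":1},{"tx":0.463,"ty":-0.195,"tz":0.046,"rz":-0.65,"jaw":1},{"tx":0.463,"ty":-0.195,"tz":0.046,"rz":-0.65,"jaw":1},{"tx":0.463,"ty":-0.195,"tz":0.046,"rz":-0.65,"jaw":1}]'

```text
invalid input
```

```bash
python3 - <<'E'
from h import *
crop("side",get_image("side"),240,60,440,210,4,"pics/s1.png")
crop("top",get_image("top"),300,130,440,235,5,"pics/t1.png")
delta((.593,-.262,.03),-32.15); print(ctrl.get_state()["joint_positions"])
E
```

```text
now 0.2 [ 0.2287 -0.6081  0.1959] F [-0.  -0.1  0.2] g 1.0
dT [ 0.4628 -0.1955  0.1661] dR [-1.100e-03 -3.000e-04 -6.498e-01] 37.23304841673204
[ 1.2250792   0.32155592 -0.07008505  1.45117556  0.02258585  1.3707595
 -0.0568995 ]
```

View pics/s1.png

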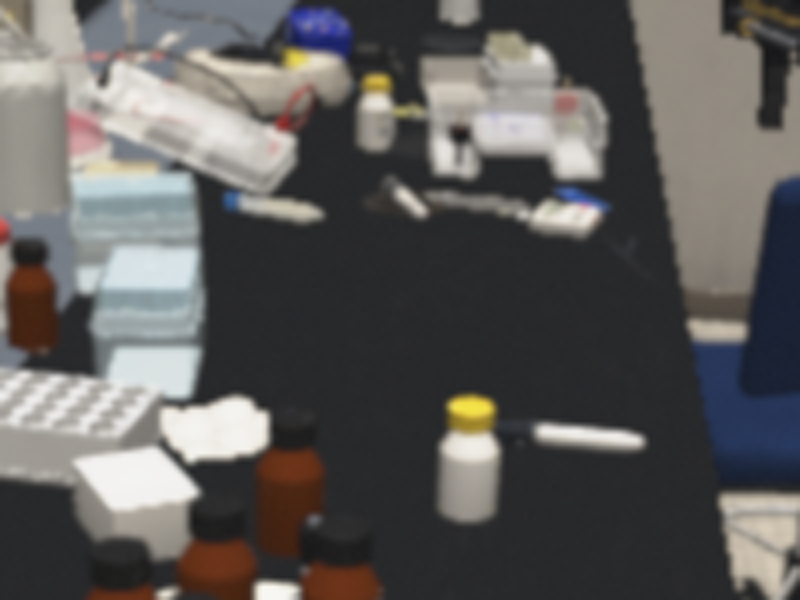

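View pics/t1.png

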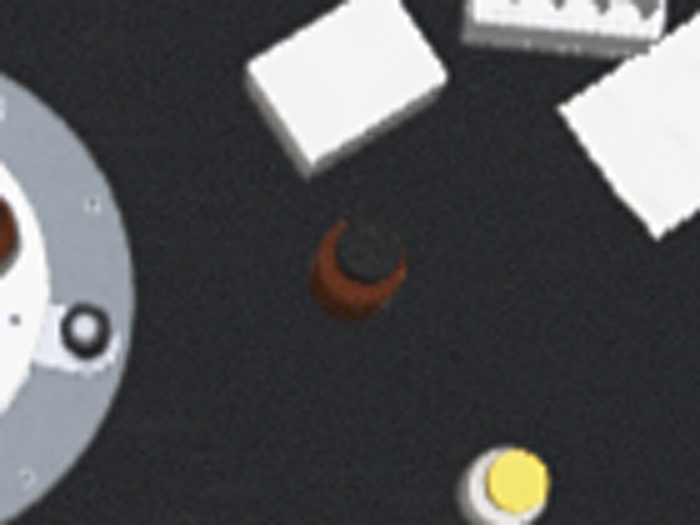

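The call was refused. I'll send every key in each row, plus a grip force.

carry_out --commands '[{"tx":0.046,"ty":-0.02,"tz":0.0,"rx":0.0,"ry":0.0,"rz":-0.065,"jaw":0.98},{"tx":0.093,"ty":-0.039,"tz":0.0,"rx":0.0,"ry":0.0,"rz":-0.13,"jaw":0.98},{"tx":0.139,"ty":-0.059,"tz":0.0,"rx":0.0,"ry":0.0,"rz":-0.195,"jaw":0.98},{"tx":0.185,"ty":-0.078,"tz":0.0,"rx":0.0,"ry":0.0,"rz":-0.26,"jaw":0.98},{"tx":0.232,"ty":-0.098,"tz":0.0,"rx":0.0,"ry":0.0,"rz":-0.325,"jaw":0.98},{"tx":0.278,"ty":-0.117,"tz":0.0,"rx":0.0,"ry":0.0,"rz":-0.39,"jaw":0.98},{"tx":0.324,"ty":-0.137,"tz":0.01,"rx":0.0,"ry":0.0,"rz":-0.455,"jaw":0.98},{"tx":0.37,"ty":-0.156,"tz":0.02,"rx":0.0,"ry":0.0,"rz":-0.52,"jaw":0.98},{"tx":0.417,"ty":-0.176,"tz":0.03,"rx":0.0,"ry":0.0,"rz":-0.585,"jaw":0.98},{"tx":0.463,"ty":-0.195,"tz":0.046,"rx":0.0,"ry":0.0,"rz":-0.65,"jaw":0.98},{"tx":0.463,"ty":-0.195,"tz":0.046,"rx":0.0,"ry":0.0,"rz":-0.65,"jaw":0.98},{"tx":0.463,"ty":-0.195,"tz":0.046,"rx":0.0,"ry":0.0,"rz":-0.65,"jaw":0.98}]' --grip_force 15

```text
time: 1.7
position: [0.5931, -0.2634, 0.1501]
tool_rot: [-2.75, -1.519, 0.002]
ft_force: [0.4, -0.4, 0.5]
grip_width: 0.984
```

```bash
python3 - <<'E'
from h import *
crop("side",get_image("side"),260,80,420,210,5,"pics/s1b.png")
crop("top",get_image("top"),300,130,440,235,5,"pics/t1b.png")
delta((.593,-.262,.03),-32.15); print(ctrl.get_state()["joint_positions"])
E
```

```text
now 1.8 [ 0.5927 -0.2648  0.1508] F [ 0.2 -1.  -1.3] g 0.982
dT [ 0.0027 -0.0013  0.1208] dR [ 0.0005  0.0012 -0.0026] 0.16413555271558627
[ 0.69794113  0.37181737 -0.41002909  1.50321293  0.15228417  1.29775929
 -0.29185711]
```

View pics/s1b.png

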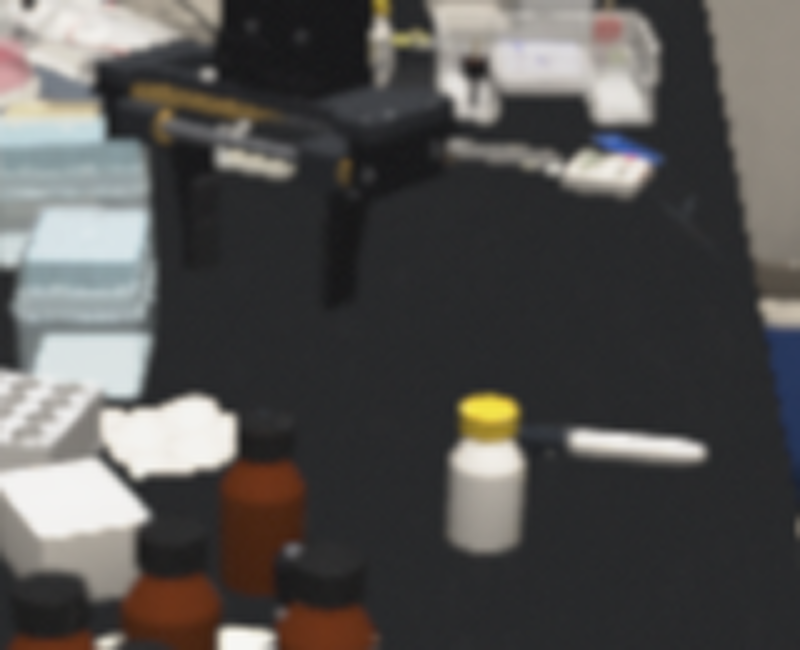

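View pics/t1b.png

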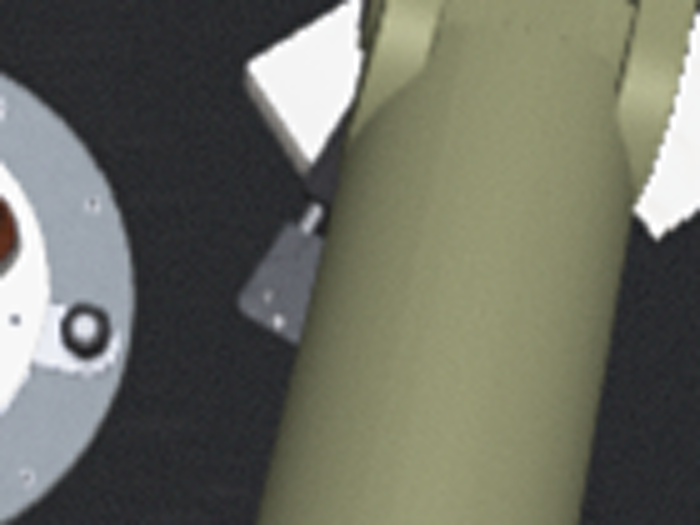

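```bash
python3 - <<'E'
from h import *
print(proj("side",(.593,-.264,.150)))
st=ctrl.get_state();R=Ro.from_rotvec(st["tool_rot"])
for s in(1,-1): print(proj("side",np.array([.593,-.264,.150])+R.apply([0,s*.05,0])))
E
```

```text
(np.float64(313.7596633215972), np.float64(145.99432516140217))
(np.float64(299.9531669918839), np.float64(141.82213786923668))
(np.float64(328.2045595388286), np.float64(150.36355964278886))
```

```bash
python3 - <<'E'
from h import *
im=np.clip((get_image("side").astype(float)-15)*4,0,255).astype(np.uint8)
crop("side",im,270,90,370,165,8,"pics/s1c.png"); delta((.593,-.262,.03),-32.15)
E
```

```text
now 1.85 [ 0.5927 -0.2648  0.1509] F [-0.8  0.3 -1.5] g 0.986
dT [ 0.0027 -0.0014  0.1209] dR [ 0.0007  0.001  -0.0028] 0.17339496718581612
```

View pics/s1c.png

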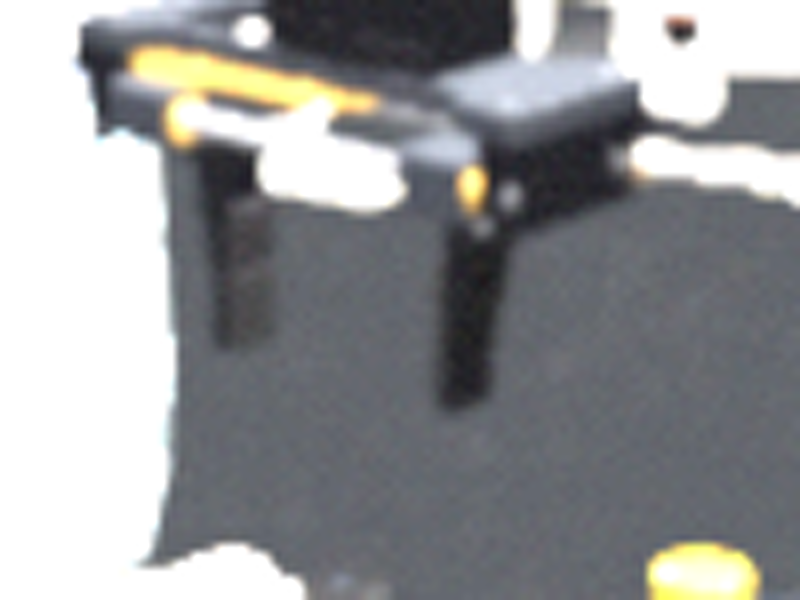

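```bash
python3 - <<'E'
from h import *
print("start tip",proj("side",(.2287,-.608,.1957)))
R=Ro.from_rotvec(ctrl.get_state()["tool_rot"])
for s in(.05,-.05): print(proj("side",np.array((.2287,-.608,.1957))+Ro.from_rotvec([-3.089,-.562,0]).apply([0,s,0])))
for z in(.22,.25,.28,.31):print(z,proj("top",(.533,-.182,z)),proj("top",(.493,-.245,z)))
# triangulated bench check: fixed known things
im=cv2.imread("pics/side0.png")[:,:,::-1];im=np.clip((im.astype(float)-10)*3,0,255).astype(np.uint8)
crop("side",im,400,20,500,120,6,"pics/s0g.png")
print("robot base ref", proj("side",(0,0,0)),proj("top",(0,0,0)))
E
```

```text
start tip (np.float64(438.1884717914095), np.float64(103.32348434281026))
(np.float64(431.33857884008154), np.float64(99.47110115477894))
(np.float64(445.44202687420034), np.float64(107.40702362590007))
0.22 (np.float64(344.8455138336246), np.float64(194.51664524868056)) (np.float64(373.1112939404683), np.float64(211.53986369327572))
0.25 (np.float64(345.33898736252536), np.float64(192.41047224686707)) (np.float64(374.55055377895314), np.float64(209.98501701972518))
0.28 (np.float64(345.8662314368545), np.float64(190.16019943209025)) (np.float64(376.0890759595464), np.float64(208.3229607825449))
0.31 (np.float64(346.43083617245554), np.float64(187.75051151004985)) (np.float64(377.7374980261611), np.float64(206.5422084854885))
robot base ref (np.float64(559.2555131203717), np.float64(265.1048958110199)) (np.float64(276.93431922755207), np.float64(408.8770216677362))
```

View pics/s0g.png

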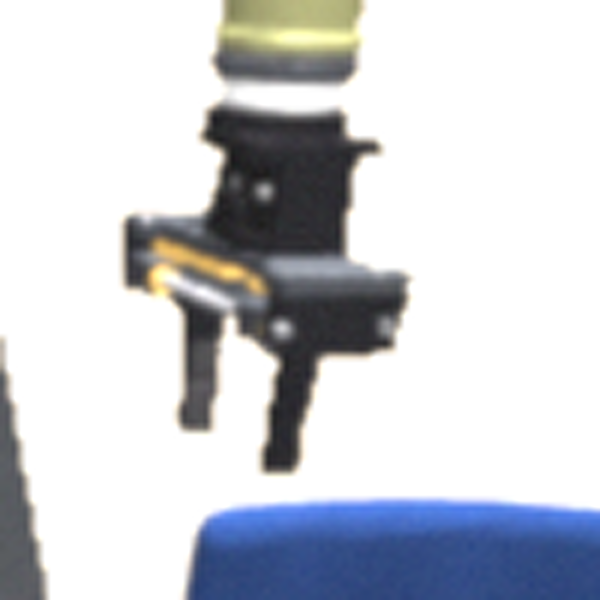

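carry_out --commands '[{"tx":0.002,"ty":-0.001,"tz":0.025,"rx":0.0,"ry":0.0,"rz":0.0,"jaw":0.98},{"tx":0.002,"ty":-0.001,"tz":0.05,"rx":0.0,"ry":0.0,"rz":0.0,"jaw":0.98},{"tx":0.002,"ty":-0.001,"tz":0.07,"rx":0.0,"ry":0.0,"rz":0.0,"jaw":0.98},{"tx":0.002,"ty":-0.001,"tz":0.07,"rx":0.0,"ry":0.0,"rz":0.0,"jaw":0.98}]' --grip_force 15

```text
time: 2.35
position: [0.5921, -0.2611, 0.0789]
tool_rot: [-2.749, -1.517, 0.003]
ft_force: [-1.2, 0.8, 0.6]
grip_width: 0.978
```

```bash
python3 - <<'E'
from h import *
im=np.clip((get_image("side").astype(float)-15)*3,0,255).astype(np.uint8)
crop("side",im,270,110,370,210,6,"pics/s2.png"); delta((.593,-.262,.03),-32.15)
st=ctrl.get_state();R=Ro.from_rotvec(st["tool_rot"])
for s in(1,-1): print(proj("side",st["position"]+R.apply([0,s*.05,0])))
E
```

```text
now 2.4 [ 0.5932 -0.2612  0.0803] F [ 0.7 -0.8  0.7] g 0.979
dT [-0.0008  0.0003  0.0503] dR [-0.0007  0.0003 -0.0007] 0.061869369809303305
(np.float64(299.7268013239937), np.float64(165.40936328956147))
(np.float64(327.3756349251246), np.float64(174.76506026262024))
```

View pics/s2.png

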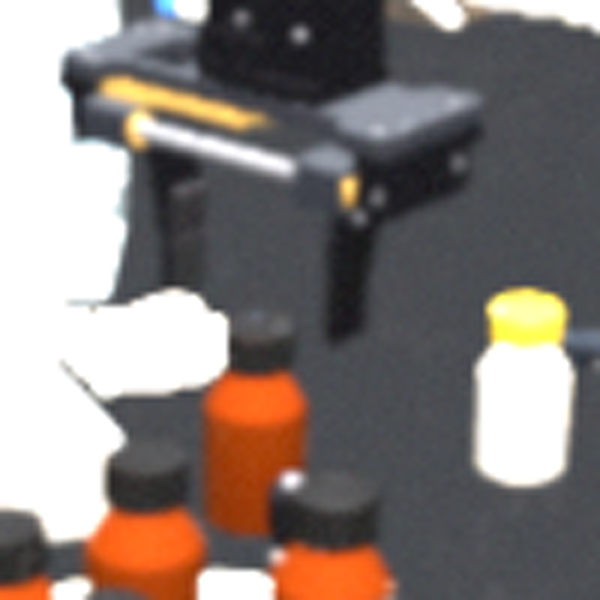

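carry_out --commands '[{"tx":-0.001,"ty":0.0,"tz":0.017,"rx":0.0,"ry":0.0,"rz":0.0,"jaw":0.98},{"tx":-0.001,"ty":0.0,"tz":0.034,"rx":0.0,"ry":0.0,"rz":0.0,"jaw":0.98},{"tx":-0.001,"ty":0.0,"tz":0.05,"rx":0.0,"ry":0.0,"rz":0.0,"jaw":0.98},{"tx":-0.001,"ty":0.0,"tz":0.05,"rx":0.0,"ry":0.0,"rz":0.0,"jaw":0.98}]' --grip_force 15

```text
time: 2.9
position: [0.5917, -0.2608, 0.0282]
tool_rot: [-2.747, -1.518, 0.004]
ft_force: [-0.4, 0.5, -0.8]
grip_width: 0.981
```

```bash
python3 - <<'E'
from h import *
im=np.clip((get_image("side").astype(float)-15)*3,0,255).astype(np.uint8)
crop("side",im,270,110,370,210,6,"pics/s3.png"); delta((.593,-.262,.03),-32.15)
st=ctrl.get_state();R=Ro.from_rotvec(st["tool_rot"])
for s in(1,-1): print(proj("side",st["position"]+R.apply([0,s*.05,0])))
E
```

```text
now 2.95 [ 0.5926 -0.2611  0.0295] F [-0.   0.4 -0.1] g 0.98
dT [-0.0005  0.0008 -0.0005] dR [-0.0018  0.0002  0.0003] 0.1050875025630589
(np.float64(299.96288753469435), np.float64(181.72248319772189))
(np.float64(327.1590801603609), np.float64(191.58767487232882))
```

View pics/s3.png

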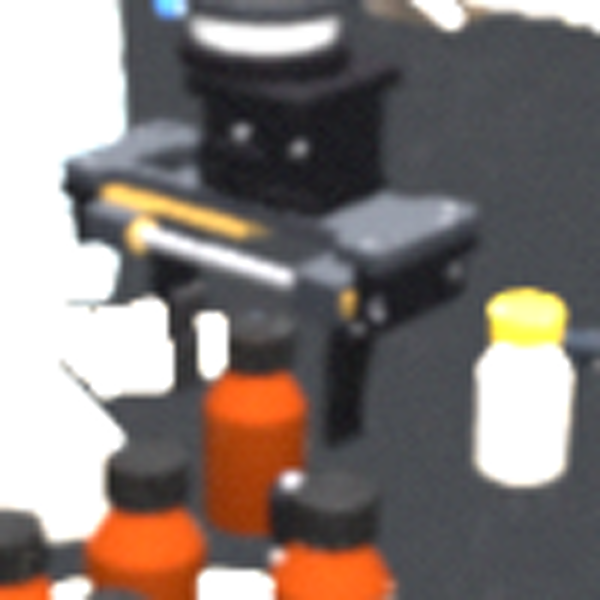

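carry_out --commands '[{"tx":0.0,"ty":0.0,"tz":0.003,"rx":0.0,"ry":0.0,"rz":0.0,"jaw":0.98},{"tx":0.0,"ty":0.0,"tz":0.005,"rx":0.0,"ry":0.0,"rz":0.0,"jaw":0.98},{"tx":0.0,"ty":0.0,"tz":0.005,"rx":0.0,"ry":0.0,"rz":0.0,"jaw":0.98}]' --grip_force 15

```text
time: 3.32
position: [0.5933, -0.2615, 0.0257]
tool_rot: [2.749, 1.52, 0.0]
ft_force: [-0.1, 0.1, -0.5]
grip_width: 0.976
```

carry_out --commands '[{"tx":0.0,"ty":0.0,"tz":0.002,"rx":0.0,"ry":0.0,"rz":0.0,"jaw":0.98},{"tx":0.0,"ty":0.0,"tz":0.004,"rx":0.0,"ry":0.0,"rz":0.0,"jaw":0.98},{"tx":0.0,"ty":0.0,"tz":0.004,"rx":0.0,"ry":0.0,"rz":0.0,"jaw":0.98}]' --grip_force 15

```text
time: 3.7
position: [0.593, -0.2615, 0.0213]
tool_rot: [-2.749, -1.52, 0.0]
ft_force: [0.6, 0.7, 0.1]
grip_width: 0.983
```

carry_out --commands '[{"tx":0.0,"ty":0.0,"tz":0.003,"rx":0.0,"ry":0.0,"rz":0.0,"jaw":0.98},{"tx":0.0,"ty":0.0,"tz":0.006,"rx":0.0,"ry":0.0,"rz":0.0,"jaw":0.98},{"tx":0.0,"ty":0.0,"tz":0.009,"rx":0.0,"ry":0.0,"rz":0.0,"jaw":0.98},{"tx":0.0,"ty":0.0,"tz":0.009,"rx":0.0,"ry":0.0,"rz":0.0,"jaw":0.98}]' --grip_force 15

```text
time: 4.2
position: [0.5929, -0.2614, 0.0121]
tool_rot: [-2.749, -1.519, 0.001]
ft_force: [0.1, -0.8, -0.5]
grip_width: 0.979
```

```bash
python3 - <<'E'
from h import *
im=np.clip((get_image("side").astype(float)-15)*3,0,255).astype(np.uint8)
crop("side",im,280,130,360,205,8,"pics/s4.png"); delta((.593,-.262,.01),-32.15)
st=ctrl.get_state();R=Ro.from_rotvec(st["tool_rot"]);p=st["position"]+[0,0,.022]
for y in(.05,-.05):
  print("tip",proj("side",p+R.apply([0,y,0])))
for x in(.0375,-.0375): print("body edge",proj("side",p+R.apply([x,0,-.07])),proj("side",p+R.apply([x,0,-.07])-[0,0,.022]))
E
```

```text
now 4.25 [ 0.5931 -0.2615  0.0123] F [-0.2 -0.  -0.3] g 0.982
dT [-0.0005  0.0002  0.0023] dR [-0.0003  0.0001  0.0001] 0.02159883078858953
tip (np.float64(299.8209937829581), np.float64(180.11551013982415))
tip (np.float64(327.04570127248616), np.float64(189.9736391993542))
body edge (np.float64(304.5329053468368), np.float64(165.87768788724844)) (np.float64(304.510877675526), np.float64(173.35047200302324))
body edge (np.float64(321.9268742894831), np.float64(158.1477868729766)) (np.float64(321.77615880299976), np.float64(165.37710925971558))
```

View pics/s4.png

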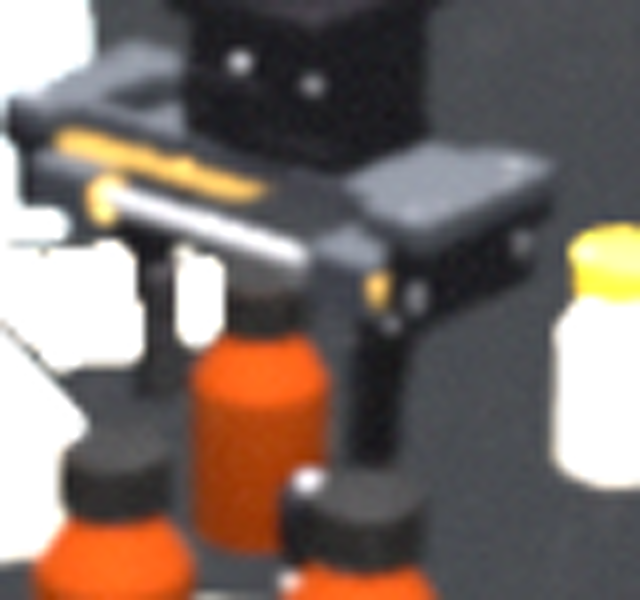

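carry_out --commands '[{"tx":0.0,"ty":0.0,"tz":0.002,"rx":0.0,"ry":0.0,"rz":0.0,"jaw":0.8},{"tx":0.0,"ty":0.0,"tz":0.003,"rx":0.0,"ry":0.0,"rz":0.0,"jaw":0.7},{"tx":0.0,"ty":0.0,"tz":0.003,"rx":0.0,"ry":0.0,"rz":0.0,"jaw":0.6},{"tx":0.0,"ty":0.0,"tz":0.003,"rx":0.0,"ry":0.0,"rz":0.0,"jaw":0.55},{"tx":0.0,"ty":0.0,"tz":0.003,"rx":0.0,"ry":0.0,"rz":0.0,"jaw":0.5},{"tx":0.0,"ty":0.0,"tz":0.003,"rx":0.0,"ry":0.0,"rz":0.0,"jaw":0.4},{"tx":0.0,"ty":0.0,"tz":0.003,"rx":0.0,"ry":0.0,"rz":0.0,"jaw":0.4}]' --grip_force 15

```text
time: 5.12
position: [0.5935, -0.2617, 0.0098]
tool_rot: [2.749, 1.519, 0.001]
ft_force: [0.6, 0.4, 0.4]
grip_width: 0.533
```

```bash
python3 - <<'E'
from h import *
im=np.clip((get_image("side").astype(float)-15)*3,0,255).astype(np.uint8)
crop("side",im,280,130,360,205,8,"pics/s5.png"); delta((.527,.0427,.19),-32.15); print(ctrl.get_state()["torque"])
E
```

```text
now 5.175 [ 0.5935 -0.2616  0.0097] F [ 0.1 -0.7  0.7] g 0.54
dT [ 0.2223 -0.2181 -0.1804] dR [0.0006 0.     0.0001] 0.03750426085603326
[-0.12684116 -0.24716728  0.02287902]
```

View pics/s5.png

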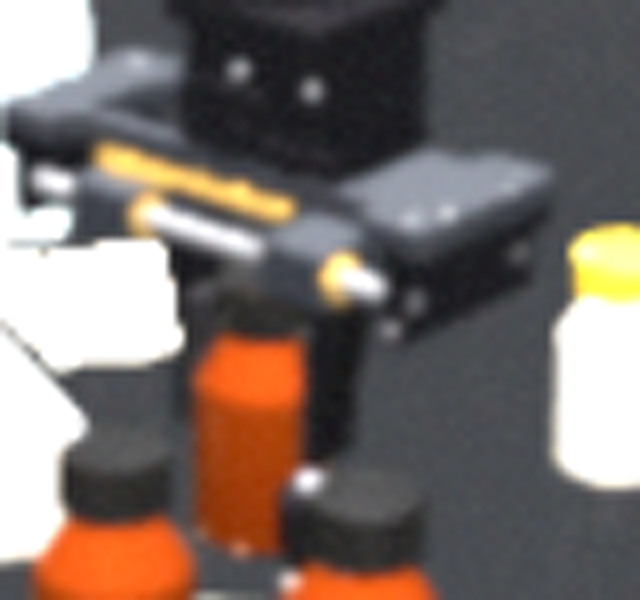

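carry_out --commands '[{"tx":0.0,"ty":0.0,"tz":-0.01,"rx":0.0,"ry":0.0,"rz":0.0,"jaw":0.4},{"tx":0.0,"ty":0.0,"tz":-0.03,"rx":0.0,"ry":0.0,"rz":0.0,"jaw":0.4},{"tx":0.0,"ty":0.0,"tz":-0.06,"rx":0.0,"ry":0.0,"rz":0.0,"jaw":0.4},{"tx":0.0,"ty":0.0,"tz":-0.09,"rx":0.0,"ry":0.0,"rz":0.0,"jaw":0.4},{"tx":0.0,"ty":0.0,"tz":-0.12,"rx":0.0,"ry":0.0,"rz":0.0,"jaw":0.4},{"tx":0.0,"ty":0.0,"tz":-0.145,"rx":0.0,"ry":0.0,"rz":0.0,"jaw":0.4},{"tx":0.0,"ty":0.0,"tz":-0.15,"rx":0.0,"ry":0.0,"rz":0.0,"jaw":0.4},{"tx":0.0,"ty":0.0,"tz":-0.15,"rx":0.0,"ry":0.0,"rz":0.0,"jaw":0.4}]' --grip_force 15

```text
time: 6.18
position: [0.5932, -0.2615, 0.1599]
tool_rot: [2.749, 1.519, 0.0]
ft_force: [-0.7, -0.7, -0.8]
grip_width: 0.537
```

```bash
python3 - <<'E'
from h import *
r=get_image("side");im=np.clip((r.astype(float)-15)*3,0,255).astype(np.uint8);cv2.imwrite("pics/s6raw.png",r[:,:,::-1])
crop("side",im,270,80,370,165,7,"pics/s6.png"); delta((.527,.0427,.16),-32.15); st=ctrl.get_state();print(st["torque"])
p=st["position"];
t=np.linspace(0,6.28,73)
for dz in(.022,.026):
  for off in(0,):
    u=p[2]+dz-.032   # underside
    P=np.array([proj("side",(p[0]+.024*np.cos(a),p[1]+.024*np.sin(a),u+z)) for z in(0,.06) for a in t]);print(P.min(0),P.max(0))
E
```

```text
now 6.225 [ 0.5927 -0.2613  0.1589] F [ 0.1  0.6 -0.2] g 0.54
dT [ 0.2225 -0.2173 -0.001 ] dR [-0.0012  0.0003  0.0001] 0.07004131559354831
[-0.06423493 -0.0270794  -0.05439834]
[304.90933967 122.73726689] [323.03993971 149.87641225]
[304.91405916 121.30851596] [323.07074409 148.46571766]
```

View pics/s6.png

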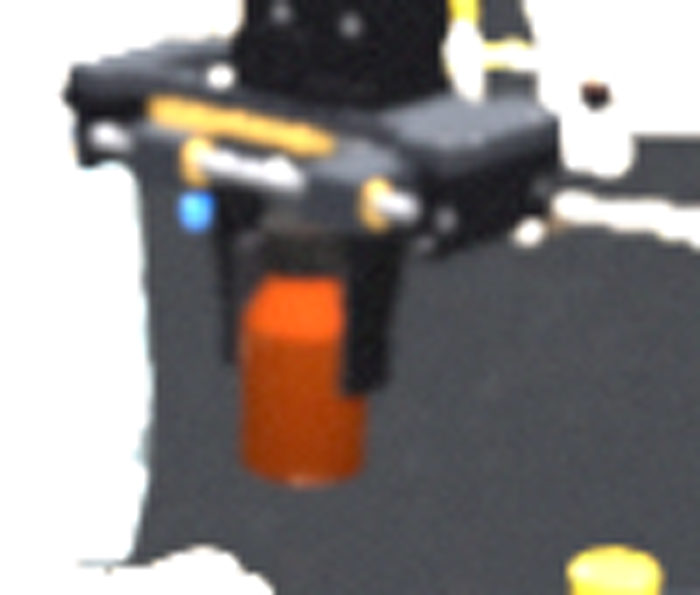

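carry_out --commands '[{"tx":0.012,"ty":-0.011,"tz":-0.005,"rx":0.0,"ry":0.0,"rz":0.0,"jaw":0.4},{"tx":0.037,"ty":-0.035,"tz":-0.01,"rx":0.0,"ry":0.0,"rz":0.0,"jaw":0.4},{"tx":0.068,"ty":-0.066,"tz":-0.01,"rx":0.0,"ry":0.0,"rz":0.0,"jaw":0.4},{"tx":0.1,"ty":-0.097,"tz":-0.01,"rx":0.0,"ry":0.0,"rz":0.0,"jaw":0.4},{"tx":0.132,"ty":-0.129,"tz":-0.01,"rx":0.0,"ry":0.0,"rz":0.0,"jaw":0.4},{"tx":0.164,"ty":-0.16,"tz":-0.01,"rx":0.0,"ry":0.0,"rz":0.0,"jaw":0.4},{"tx":0.192,"ty":-0.188,"tz":-0.01,"rx":0.0,"ry":0.0,"rz":0.0,"jaw":0.4},{"tx":0.213,"ty":-0.208,"tz":-0.01,"rx":0.0,"ry":0.0,"rz":0.0,"jaw":0.4},{"tx":0.222,"ty":-0.217,"tz":-0.01,"rx":0.0,"ry":0.0,"rz":0.0,"jaw":0.4},{"tx":0.222,"ty":-0.217,"tz":-0.01,"rx":0.0,"ry":0.0,"rz":0.0,"jaw":0.4},{"tx":0.222,"ty":-0.217,"tz":-0.01,"rx":0.0,"ry":0.0,"rz":0.0,"jaw":0.4}]' --grip_force 15

```text
time: 7.6
position: [0.5277, 0.0403, 0.1693]
tool_rot: [2.751, 1.517, -0.001]
ft_force: [0.3, -0.5, -0.7]
grip_width: 0.539
```

```bash
python3 - <<'E'
from h import *
r=get_image("side");cv2.imwrite("pics/s7raw.png",r[:,:,::-1])
crop("side",r,230,110,390,270,4,"pics/s7.png")
r=get_image("top");crop("top",r,190,130,340,240,5,"pics/t7.png")
delta((.527,.0427,.09),-32.15); st=ctrl.get_state();print(st["torque"],st["joint_positions"])
E
```

```text
now 7.7 [0.5278 0.0403 0.1693] F [-0.1  0.6 -1.6] g 0.538
dT [ 0.0016 -0.0019  0.0793] dR [-0.0002  0.0005 -0.0023] 0.13566004244840651
[-0.09239278 -0.08744422  0.03492349] [ 0.44188196  0.11873602 -0.60695259  1.76905358  0.07093681  1.27600614
 -0.74587125]
```

View pics/s7.png

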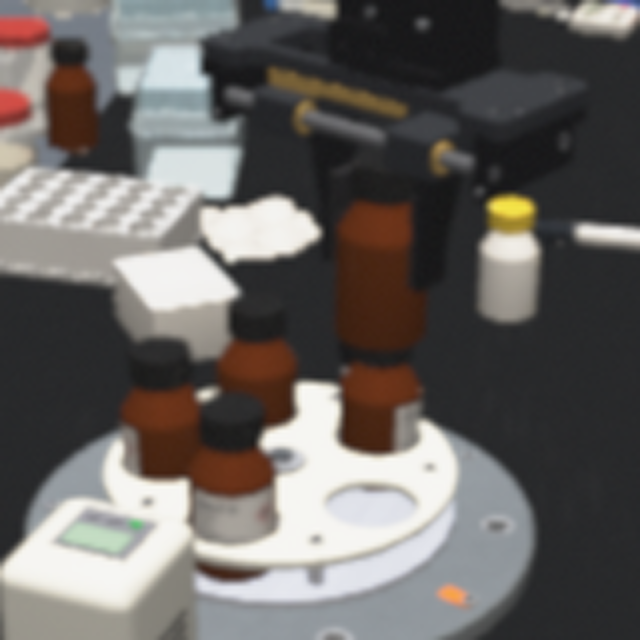

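View pics/t7.png

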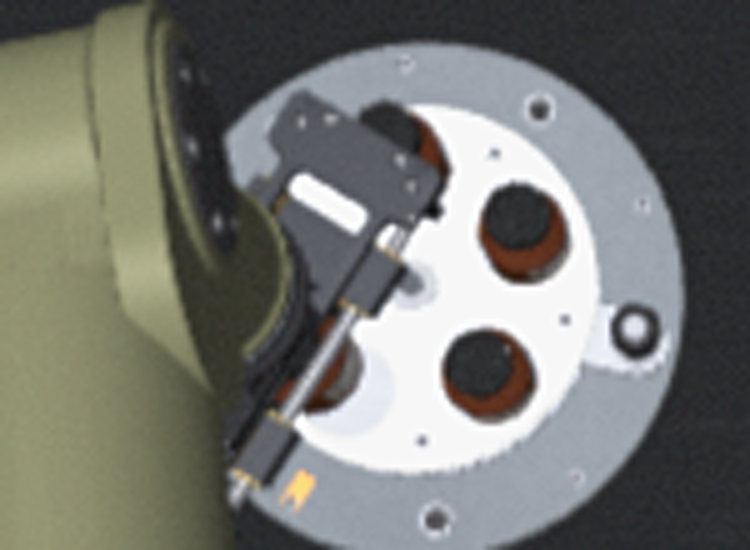

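```bash
python3 - <<'E'
from h import *
st=ctrl.get_state();p=st["position"];u=p[2]-.0097;t=np.linspace(0,6.28,145)
def sil(n,c,zs,r): return np.array([proj(n,(c[0]+r*np.cos(a),c[1]+r*np.sin(a),z)) for z in zs for a in t])
print(p)
P=sil("side",p,(u,),.024);print("side pred bottom ring",P.min(0),P.max(0))
P=sil("side",p,(u+.03,),.024);print("side ring z30",P.min(0),P.max(0))
s=cv2.imread("pics/s7raw.png");print([ (r,s[r,310:341,2].tolist()) for r in(184,188,192)])
print("col323",s[185:206,323].tolist())
P=sil("top",p,(u,u+.06),.024);print("top pred",P.min(0),P.max(0))
P=sil("top",(.527,.0427),(.056,),.026);print("pocket rim top",P.min(0),P.max(0))
P=sil("side",(.527,.0427),(.056,),.026);print("pocket rim side",P.min(0),P.max(0))
print("obs pocket side", 230+325/4,110+484/4,230+417/4,110+531/4)
r=get_image("top");cv2.imwrite("pics/t7b.png",cv2.resize(r[185:225,235:285,::-1],None,fx=12,fy=12,interpolation=0))
E
```

```text
[0.5277837  0.04031792 0.16930541]
side pred bottom ring [314.12121752 188.13286726] [336.92301083 198.1522519 ]
side ring z30 [314.29342671 175.37105961] [337.41386519 184.94638519]
[(184, [40, 40, 41, 47, 54, 58, 62, 65, 66, 66, 69, 69, 70, 70, 70, 71, 70, 70, 70, 70, 69, 68, 67, 63, 61, 58, 52, 45, 40, 40, 40]), (188, [41, 40, 42, 46, 54, 59, 61, 62, 64, 65, 66, 67, 68, 68, 68, 69, 69, 69, 68, 68, 67, 66, 65, 63, 60, 57, 50, 43, 40, 40, 41]), (192, [40, 41, 42, 47, 53, 57, 60, 61, 62, 65, 65, 66, 66, 67, 67, 67, 67, 67, 66, 65, 65, 64, 62, 60, 57, 53, 46, 42, 40, 41, 40])]
col323 [[18, 36, 70], [20, 36, 69], [18, 35, 69], [19, 36, 68], [18, 34, 67], [18, 35, 67], [19, 35, 67], [19, 35, 67], [18, 34, 65], [19, 35, 65], [18, 34, 65], [20, 33, 61], [23, 30, 48], [27, 29, 35], [29, 30, 31], [33, 33, 36], [33, 38, 56], [28, 45, 86], [25, 48, 100], [24, 50, 106], [25, 51, 107]]
top pred [237.06648454 188.03344199] [262.3299185  211.78784366]
pocket rim top [249.1977758  197.96836656] [268.53406401 217.20774255]
pocket rim side [312.86490471 229.77618792] [336.48613256 242.11369998]
obs pocket side 311.25 231.0 334.25 242.75
```

View pics/t7b.png

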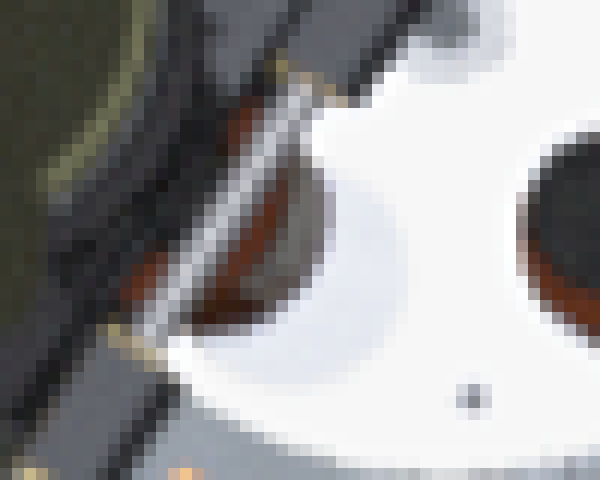

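carry_out --commands '[{"tx":0.001,"ty":0.0,"tz":0.01,"rx":0.0,"ry":0.0,"rz":0.0,"jaw":0.4},{"tx":0.001,"ty":0.0,"tz":0.03,"rx":0.0,"ry":0.0,"rz":0.0,"jaw":0.4},{"tx":0.001,"ty":0.0,"tz":0.05,"rx":0.0,"ry":0.0,"rz":0.0,"jaw":0.4},{"tx":0.001,"ty":0.0,"tz":0.07,"rx":0.0,"ry":0.0,"rz":0.0,"jaw":0.4},{"tx":0.001,"ty":0.0,"tz":0.085,"rx":0.0,"ry":0.0,"rz":0.0,"jaw":0.4},{"tx":0.001,"ty":0.0,"tz":0.093,"rx":0.0,"ry":0.0,"rz":0.0,"jaw":0.4},{"tx":0.001,"ty":0.0,"tz":0.093,"rx":0.0,"ry":0.0,"rz":0.0,"jaw":0.4},{"tx":0.001,"ty":0.0,"tz":0.093,"rx":0.0,"ry":0.0,"rz":0.0,"jaw":0.4}]' --grip_force 15

```text
time: 8.75
position: [0.5287, 0.0429, 0.0772]
tool_rot: [2.749, 1.519, 0.002]
ft_force: [0.1, 0.3, -0.7]
grip_width: 0.539
```

```bash
python3 - <<'E'
from h import *
r=get_image("side");cv2.imwrite("pics/s8raw.png",r[:,:,::-1])
crop("side",r,280,150,380,250,7,"pics/s8.png")
r=get_image("top");cv2.imwrite("pics/t8.png",cv2.resize(r[180:225,230:290,::-1],None,fx=12,fy=12,interpolation=0))
delta((.527,.0427,.0397),-32.15); st=ctrl.get_state()
p=st["position"];u=p[2]-.0097;t=np.linspace(0,6.28,145)
def sil(n,c,zs,r): return np.array([proj(n,(c[0]+r*np.cos(a),c[1]+r*np.sin(a),z)) for z in zs for a in t])
for n in("side","top"):
  P=sil(n,p,(u,),.024);print(n,P.min(0),P.max(0));P=sil(n,p,(u,u+.06),.024);print(n,P.min(0),P.max(0))
E
```

```text
now 8.85 [0.5287 0.0428 0.0773] F [ 0.4 -0.1 -1.4] g 0.538
dT [-0.001  -0.0014  0.0376] dR [ 0.0013 -0.0005  0.0001] 0.07890629779897426
side [313.05650769 225.73920238] [334.97161314 236.99227489]
side [313.05650769 201.87215043] [335.87984745 236.99227489]
top [249.05496886 197.44349851] [267.08854793 215.37969596]
top [244.35523918 193.92434376] [267.08854793 215.37969596]
```

View pics/s8.png

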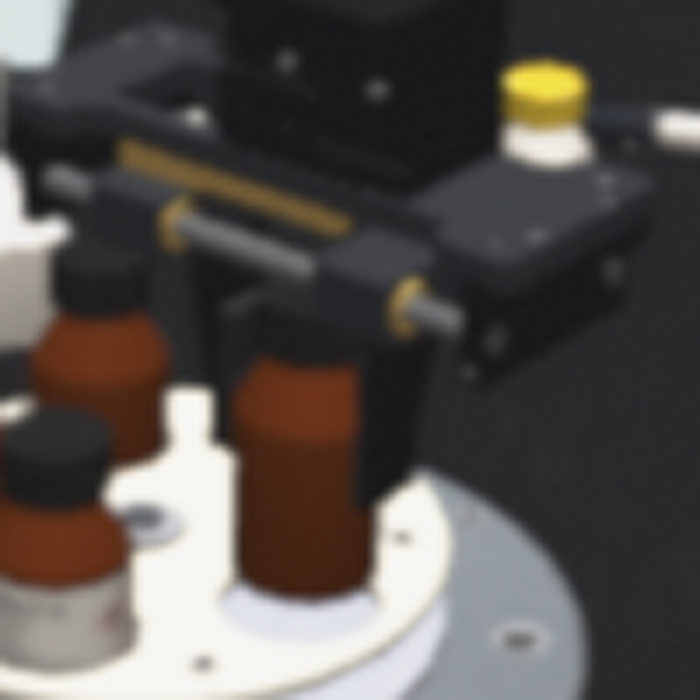

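View pics/t8.png

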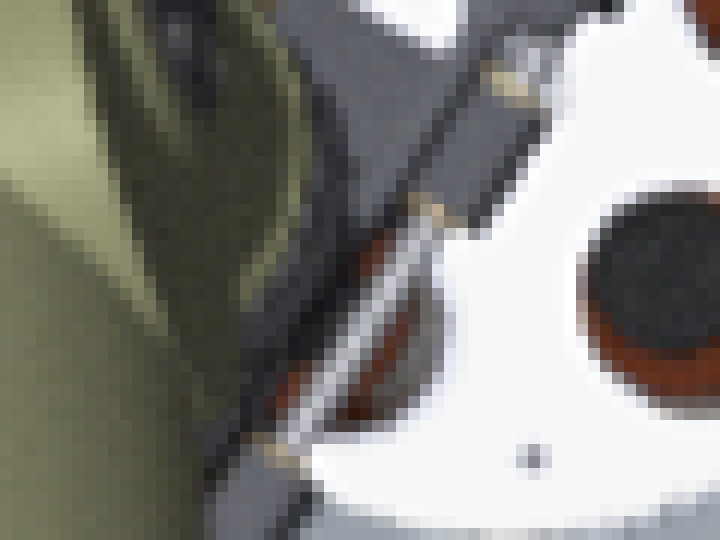

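```bash
python3 - <<'E'
from h import *
s=cv2.imread("pics/s8raw.png").astype(int)
s0=cv2.imread("pics/side0.png").astype(int)
for r in(222,226,230): print(r,s[r,308:342,2].tolist())
# rim in the empty image: pocket interior bluish
d=s0[...,0]-s0[...,2]
for r in(233,235,237,239): print(r,"d",d[r,305:342].tolist())
E
```

```text
222 [246, 246, 246, 245, 230, 146, 76, 64, 65, 67, 69, 69, 71, 71, 71, 72, 72, 72, 72, 71, 70, 65, 55, 45, 40, 84, 162, 225, 243, 246, 246, 246, 246, 243]
226 [246, 246, 246, 245, 227, 135, 67, 62, 64, 65, 67, 68, 69, 69, 70, 69, 69, 70, 70, 70, 68, 68, 66, 64, 65, 108, 185, 220, 205, 185, 213, 239, 246, 246]
230 [246, 246, 246, 245, 228, 140, 70, 61, 63, 64, 66, 66, 67, 67, 67, 67, 67, 68, 67, 67, 66, 65, 64, 62, 66, 127, 220, 245, 246, 246, 246, 246, 246, 246]
233 d [-4, -4, -4, -4, -4, -7, -12, -16, -7, 2, 7, 8, 8, 9, 8, 8, 10, 11, 10, 10, 9, 8, 8, 8, 9, 4, -4, -14, -13, -9, -4, -4, -4, -4, -4, -5, -8]
235 d [-4, -4, -4, -4, -5, -10, -5, 6, 9, 9, 9, 9, 9, 9, 9, 9, 9, 9, 9, 9, 10, 9, 9, 9, 9, 9, 9, 10, -1, -12, -8, -5, -4, -4, -5, -9, -9]
237 d [-4, -4, -4, -4, -4, -4, -1, 6, 9, 9, 10, 9, 9, 10, 9, 9, 10, 9, 9, 9, 9, 9, 9, 9, 10, 9, 9, 9, 4, -5, -6, -5, -5, -8, -12, -9, 6]
239 d [-4, -4, -4, -4, -4, -4, -4, -4, 0, 5, 8, 8, 9, 9, 9, 9, 9, 9, 9, 9, 9, 10, 9, 9, 8, 8, 6, 1, -3, -4, -6, -9, -12, -11, 3, 7, 9]
```

```bash
python3 - <<'E'
from h import *
a=cv2.imread("pics/t8.png")[6::12,6::12].astype(int)  # 230..290 x 180..225
for r in range(200,221): print(r,[int(v) for v in a[r-180,250-230:272-230].mean(1)])
print("diff blue-red")
for r in range(200,221): print(r,[int(v) for v in (a[r-180,250-230:272-230,0]-a[r-180,20:42,2])])
i=cv2.imread("pics/top0.png").astype(int);d=i[...,0]-i[...,2]
print("start")
for r in range(196,220): print(r,d[r,246:272].tolist())
E
```

```text
200 [49, 63, 91, 92, 78, 50, 53, 54, 35, 36, 38, 52, 79, 148, 191, 158, 173, 250, 252, 248, 249, 249]
201 [59, 83, 100, 76, 75, 55, 57, 42, 30, 30, 44, 63, 114, 175, 177, 136, 204, 249, 249, 248, 248, 247]
202 [76, 98, 86, 80, 59, 56, 51, 39, 24, 32, 52, 91, 154, 195, 140, 132, 228, 244, 248, 247, 247, 247]
203 [89, 87, 68, 67, 50, 57, 42, 31, 24, 34, 67, 139, 201, 168, 102, 116, 210, 240, 246, 247, 247, 247]
204 [89, 79, 57, 52, 56, 54, 34, 25, 39, 46, 101, 167, 192, 127, 74, 101, 153, 237, 244, 247, 247, 247]
205 [78, 77, 50, 57, 57, 39, 22, 27, 43, 78, 145, 192, 151, 87, 62, 99, 121, 221, 240, 247, 247, 247]
206 [59, 60, 54, 56, 44, 24, 26, 42, 64, 135, 180, 160, 110, 64, 66, 101, 112, 191, 239, 247, 247, 247]
207 [55, 56, 57, 49, 33, 30, 33, 48, 95, 162, 186, 123, 76, 57, 77, 107, 122, 199, 240, 246, 247, 247]
208 [52, 56, 46, 47, 27, 32, 35, 67, 141, 202, 156, 98, 59, 61, 95, 101, 120, 213, 240, 246, 247, 247]
209 [45, 41, 34, 38, 28, 32, 50, 109, 176, 181, 118, 66, 53, 72, 103, 100, 125, 231, 241, 246, 247, 247]
210 [42, 38, 33, 48, 38, 51, 91, 152, 193, 137, 83, 52, 58, 90, 99
[... 4416 characters left out ...]
 11, 12, 12, 11, 12, 12, 12, 12, 12, 12, 10, 5, 0, 0, 0, 0]
213 [0, 0, 0, 1, 1, 5, 12, 11, 11, 11, 11, 12, 11, 12, 12, 12, 11, 12, 13, 12, 9, 2, 0, 0, 0, 0]
214 [9, 1, 0, 0, 0, 2, 7, 11, 12, 11, 11, 11, 11, 11, 12, 12, 11, 12, 12, 9, 3, 1, 0, 0, 0, 0]
215 [15, 7, 2, 0, 1, 1, 2, 4, 8, 11, 11, 12, 12, 12, 12, 12, 11, 10, 5, 1, 1, 0, 0, 0, 0, 0]
216 [16, 15, 11, 4, 1, 0, 0, 1, 2, 4, 8, 11, 11, 11, 11, 10, 6, 4, 1, 0, 0, 0, 0, 0, 0, 0]
217 [17, 16, 17, 13, 6, 1, 0, 0, 0, 0, 2, 2, 3, 3, 3, 1, 1, 1, 0, 0, 0, 0, 0, 0, 0, 0]
218 [17, 17, 16, 18, 15, 8, 2, 1, 0, 0, 0, 1, 1, 1, 1, 1, 0, 0, 0, 0, 0, 0, 0, 0, 0, 0]
219 [17, 16, 17, 16, 16, 14, 12, 7, 4, 1, 0, 0, 1, 0, 0, 0, 0, 0, 0, 0, 0, 0, 0, 0, 0, 0]
```

carry_out --commands '[{"tx":0.0,"ty":0.0,"tz":0.006,"rx":0.0,"ry":0.0,"rz":0.0,"jaw":0.4},{"tx":0.0,"ty":0.0,"tz":0.011,"rx":0.0,"ry":0.0,"rz":0.0,"jaw":0.4},{"tx":0.0,"ty":0.0,"tz":0.015,"rx":0.0,"ry":0.0,"rz":0.0,"jaw":0.4},{"tx":0.0,"ty":0.0,"tz":0.017,"rx":0.0,"ry":0.0,"rz":0.0,"jaw":0.4},{"tx":0.0,"ty":0.0,"tz":0.017,"rx":0.0,"ry":0.0,"rz":0.0,"jaw":0.4}]' --grip_force 15

```text
time: 9.48
position: [0.528, 0.0428, 0.0593]
tool_rot: [-2.749, -1.52, 0.001]
ft_force: [-0.4, 0.6, -0.8]
grip_width: 0.538
```

carry_out --commands '[{"tx":0.0,"ty":0.0,"tz":0.004,"rx":0.0,"ry":0.0,"rz":0.0,"jaw":0.4},{"tx":0.0,"ty":0.0,"tz":0.009,"rx":0.0,"ry":0.0,"rz":0.0,"jaw":0.4},{"tx":0.0,"ty":0.0,"tz":0.013,"rx":0.0,"ry":0.0,"rz":0.0,"jaw":0.4},{"tx":0.0,"ty":0.0,"tz":0.015,"rx":0.0,"ry":0.0,"rz":0.0,"jaw":0.4},{"tx":0.0,"ty":0.0,"tz":0.015,"rx":0.0,"ry":0.0,"rz":0.0,"jaw":0.4}]' --grip_force 15

```text
time: 10.1
position: [0.528, 0.0428, 0.0443]
tool_rot: [-2.749, -1.52, 0.001]
ft_force: [0.4, 0.2, -1.0]
grip_width: 0.536
```

```bash
python3 - <<'E'
from h import *
r=get_image("side")
crop("side",np.clip(r*1.5,0,255).astype(np.uint8),280,150,380,250,7,"pics/s9.png")
delta((.527,.0427,.0397),-32.15)
E
```

```text
now 10.15 [0.5282 0.0428 0.0445] F [-0.2  1.2 -0.4] g 0.534
dT [-0.0007 -0.0009  0.0048] dR [0.     0.     0.0002] 0.011569783612950678
```

View pics/s9.png

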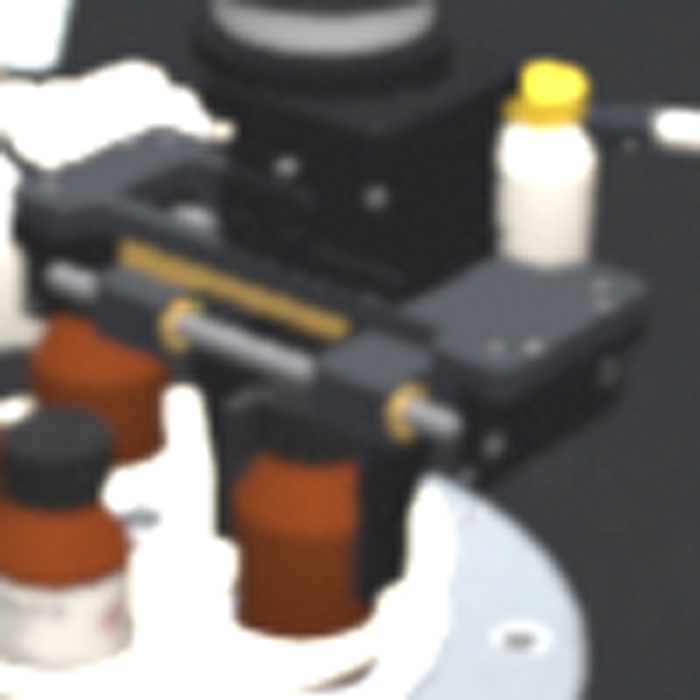

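carry_out --commands '[{"tx":0.0,"ty":0.0,"tz":0.001,"rx":0.0,"ry":0.0,"rz":0.0,"jaw":0.4},{"tx":0.0,"ty":0.0,"tz":0.002,"rx":0.0,"ry":0.0,"rz":0.0,"jaw":0.4},{"tx":0.0,"ty":0.0,"tz":0.003,"rx":0.0,"ry":0.0,"rz":0.0,"jaw":0.4},{"tx":0.0,"ty":0.0,"tz":0.004,"rx":0.0,"ry":0.0,"rz":0.0,"jaw":0.4},{"tx":0.0,"ty":0.0,"tz":0.004,"rx":0.0,"ry":0.0,"rz":0.0,"jaw":0.4}]' --grip_force 15

```text
time: 10.78
position: [0.528, 0.0428, 0.0404]
tool_rot: [-2.75, -1.52, 0.0]
ft_force: [-1.2, -0.8, -0.9]
grip_width: 0.535
```

carry_out --commands '[{"tx":0.0,"ty":0.0,"tz":0.0005,"rx":0.0,"ry":0.0,"rz":0.0,"jaw":0.4},{"tx":0.0,"ty":0.0,"tz":0.001,"rx":0.0,"ry":0.0,"rz":0.0,"jaw":0.4},{"tx":0.0,"ty":0.0,"tz":0.001,"rx":0.0,"ry":0.0,"rz":0.0,"jaw":0.4}]' --grip_force 15

```text
time: 11.15
position: [0.5282, 0.0428, 0.0396]
tool_rot: [2.749, 1.52, -0.0]
ft_force: [-0.2, 0.2, 0.4]
grip_width: 0.541
```

```bash
python3 - <<'E'
from h import *
delta((.527,.0427,.0397),-32.15);print(ctrl.get_state()["torque"])
E
```

```text
now 11.15 [0.5282 0.0428 0.0396] F [-0.2  0.2  0.4] g 0.541
dT [-0.0007 -0.0009 -0.0001] dR [0.0001 0.0001 0.0002] 0.011732897583351064
[-0.00689354  0.11118336 -0.01650196]
```

Force has moved from about -0.9 to +0.4 N, which fits the floor taking the weight. I'll go one more millimetre to make sure.

carry_out --commands '[{"tx":0.0,"ty":0.0,"tz":0.0005,"rx":0.0,"ry":0.0,"rz":0.0,"jaw":0.4},{"tx":0.0,"ty":0.0,"tz":0.001,"rx":0.0,"ry":0.0,"rz":0.0,"jaw":0.4},{"tx":0.0,"ty":0.0,"tz":0.001,"rx":0.0,"ry":0.0,"rz":0.0,"jaw":0.4}]' --grip_force 15

```text
time: 11.52
position: [0.5285, 0.0432, 0.0395]
tool_rot: [2.749, 1.52, 0.001]
ft_force: [-2.4, 0.3, 6.2]
grip_width: 0.539
```

carry_out --commands '[{"tx":0.0,"ty":0.0,"tz":-0.001,"rx":0.0,"ry":0.0,"rz":0.0,"jaw":0.53},{"tx":0.0,"ty":0.0,"tz":-0.001,"rx":0.0,"ry":0.0,"rz":0.0,"jaw":0.56},{"tx":0.0,"ty":0.0,"tz":-0.001,"rx":0.0,"ry":0.0,"rz":0.0,"jaw":0.6},{"tx":0.0,"ty":0.0,"tz":-0.001,"rx":0.0,"ry":0.0,"rz":0.0,"jaw":0.66},{"tx":0.0,"ty":0.0,"tz":-0.001,"rx":0.0,"ry":0.0,"rz":0.0,"jaw":0.7},{"tx":0.0,"ty":0.0,"tz":-0.001,"rx":0.0,"ry":0.0,"rz":0.0,"jaw":0.72}]' --grip_force 15

```text
time: 12.28
position: [0.5281, 0.0428, 0.0395]
tool_rot: [2.75, 1.52, -0.0]
ft_force: [0.2, 0.2, 0.3]
grip_width: 0.707
```

carry_out --commands '[{"tx":0.0,"ty":0.0,"tz":-0.01,"rx":0.0,"ry":0.0,"rz":0.0,"jaw":0.72},{"tx":0.0,"ty":0.0,"tz":-0.03,"rx":0.0,"ry":0.0,"rz":0.0,"jaw":0.72},{"tx":0.0,"ty":0.0,"tz":-0.06,"rx":0.0,"ry":0.0,"rz":0.0,"jaw":0.72},{"tx":0.0,"ty":0.0,"tz":-0.1,"rx":0.0,"ry":0.0,"rz":0.0,"jaw":0.72},{"tx":0.0,"ty":0.0,"tz":-0.12,"rx":0.0,"ry":0.0,"rz":0.0,"jaw":0.72},{"tx":0.0,"ty":0.0,"tz":-0.12,"rx":0.0,"ry":0.0,"rz":0.0,"jaw":0.72}]' --grip_force 15

```text
time: 13.02
position: [0.5296, 0.043, 0.1618]
tool_rot: [2.747, 1.519, 0.006]
ft_force: [0.4, -0.4, -0.7]
grip_width: 0.715
```

```bash
python3 - <<'E'
from h import *
r=get_image("side");cv2.imwrite("pics/s10raw.png",r[:,:,::-1])
crop("side",r,230,110,390,270,4,"pics/s10.png")
r=get_image("top");crop("top",r,190,130,340,240,5,"pics/t10.png")
delta((.5525,-.1137,.12),-14.15); 
E
```

```text
now 13.125 [0.5278 0.0427 0.1591] F [-0.5 -0.2 -0.1] g 0.719
dT [-0.1192  0.1042  0.0392] dR [-3.000e-04  5.000e-04 -3.141e-01] 17.99397454817462
```

View pics/s10.png

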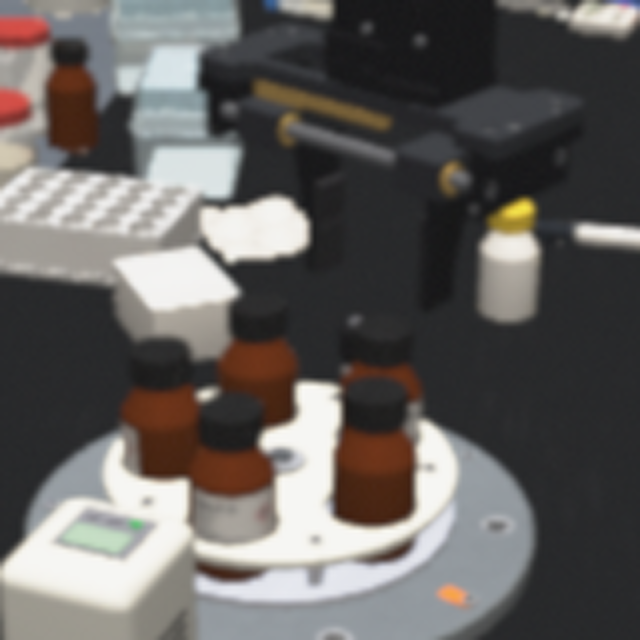

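View pics/t10.png

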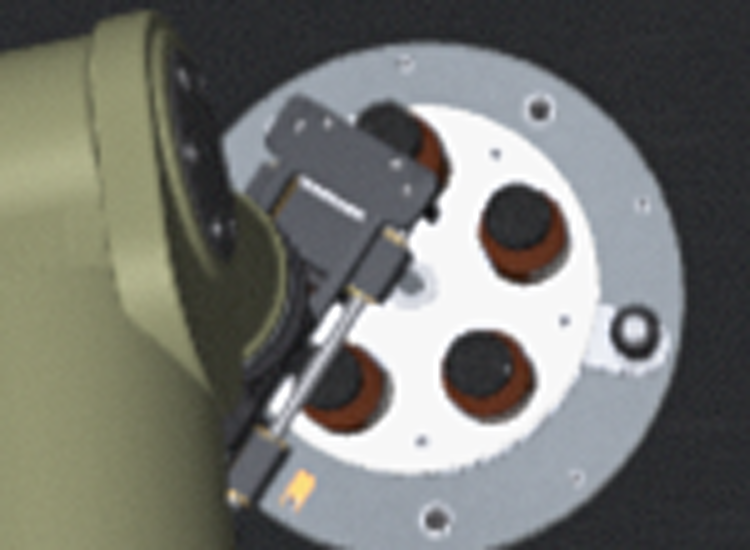

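carry_out --commands '[{"tx":-0.01,"ty":0.009,"tz":0.0,"rx":0.0,"ry":0.0,"rz":-0.03,"jaw":0.65},{"tx":-0.03,"ty":0.026,"tz":0.0,"rx":0.0,"ry":0.0,"rz":-0.08,"jaw":0.65},{"tx":-0.055,"ty":0.048,"tz":0.0,"rx":0.0,"ry":0.0,"rz":-0.14,"jaw":0.65},{"tx":-0.08,"ty":0.07,"tz":0.0,"rx":0.0,"ry":0.0,"rz":-0.21,"jaw":0.65},{"tx":-0.105,"ty":0.092,"tz":0.0,"rx":0.0,"ry":0.0,"rz":-0.27,"jaw":0.65},{"tx":-0.119,"ty":0.104,"tz":0.02,"rx":0.0,"ry":0.0,"rz":-0.314,"jaw":0.65},{"tx":-0.119,"ty":0.104,"tz":0.04,"rx":0.0,"ry":0.0,"rz":-0.314,"jaw":0.65},{"tx":-0.119,"ty":0.104,"tz":0.05,"rx":0.0,"ry":0.0,"rz":-0.314,"jaw":0.65},{"tx":-0.119,"ty":0.104,"tz":0.05,"rx":0.0,"ry":0.0,"rz":-0.314,"jaw":0.65}]' --grip_force 15

```text
time: 14.25
position: [0.5519, -0.1126, 0.1082]
tool_rot: [-2.476, -1.93, 0.002]
ft_force: [0.4, -0.3, 0.6]
grip_width: 0.651
```

```bash
python3 - <<'E'
from h import *
r=get_image("side");cv2.imwrite("pics/s11raw.png",r[:,:,::-1])
crop("side",np.clip((r.astype(float)-15)*2,0,255).astype(np.uint8),270,110,390,230,5,"pics/s11.png")
r=get_image("top");crop("top",r,220,130,370,240,5,"pics/t11.png")
delta((.5525,-.1137,.036),-14.15); st=ctrl.get_state();R=Ro.from_rotvec(st["tool_rot"])
print("knob top proj",proj("side",(.5525,-.1137,.09)),proj("top",(.5525,-.1137,.09)))
for dz in(0,.023):
  for y in(.036,-.036): print(dz,proj("side",st["position"]+[0,0,dz]+R.apply([0,y,0])),proj("top",st["position"]+[0,0,dz]+R.apply([0,y,0])))
E
```

```text
now 14.35 [ 0.5531 -0.1129  0.1098] F [ 0.   0.5 -0. ] g 0.648
dT [-0.001  -0.0004  0.0738] dR [ 0.0003 -0.0001  0.0008] 0.04792389163190086
knob top proj (np.float64(321.71476366450827), np.float64(190.61121097373317)) (np.float64(316.61752872372756), np.float64(195.2741227279834))
0 (np.float64(308.00802934804653), np.float64(181.06299112528768)) (np.float64(319.2974923086104), np.float64(180.3578628277519))
0 (np.float64(335.42070861698085), np.float64(185.9174483534083)) (np.float64(312.74569395641237), np.float64(207.46539076539025))
0.023 (np.float64(308.06453514600184), np.float64(172.54909250622728)) (np.float64(319.0608398173436), np.float64(178.6248807672156))
0.023 (np.float64(335.73076355614984), np.float64(177.27284023918463)) (np.float64(312.3595587653663), np.float64(206.32525964680005))
```

View pics/s11.png

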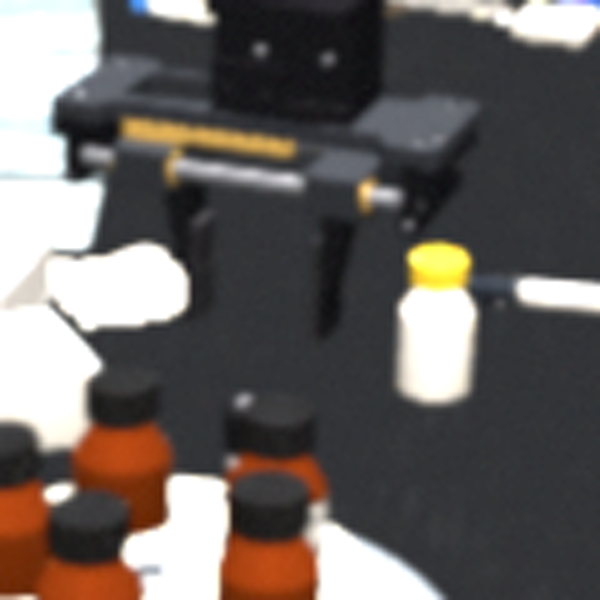

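View pics/t11.png

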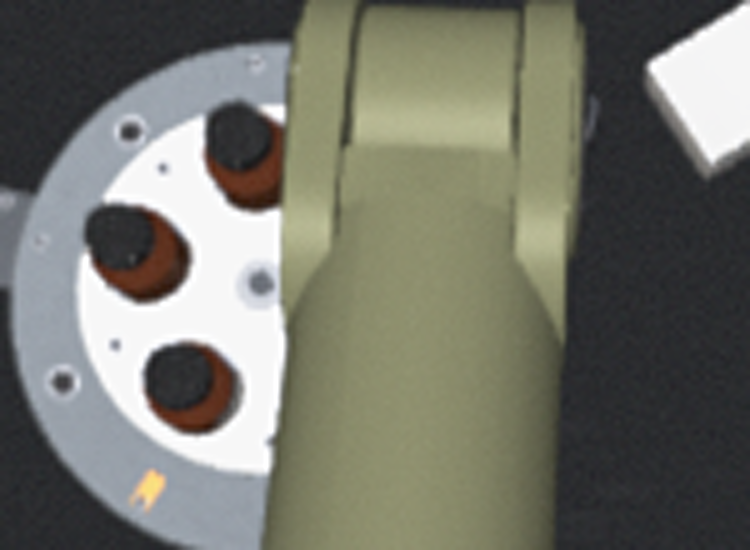

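carry_out --commands '[{"tx":-0.001,"ty":0.0,"tz":0.02,"rx":0.0,"ry":0.0,"rz":0.0,"jaw":0.65},{"tx":-0.001,"ty":0.0,"tz":0.04,"rx":0.0,"ry":0.0,"rz":0.0,"jaw":0.65},{"tx":-0.001,"ty":0.0,"tz":0.055,"rx":0.0,"ry":0.0,"rz":0.0,"jaw":0.65},{"tx":-0.001,"ty":0.0,"tz":0.06,"rx":0.0,"ry":0.0,"rz":0.0,"jaw":0.65},{"tx":-0.001,"ty":0.0,"tz":0.06,"rx":0.0,"ry":0.0,"rz":0.0,"jaw":0.65}]' --grip_force 15

```text
time: 14.98
position: [0.5526, -0.1142, 0.0493]
tool_rot: [-2.478, -1.931, 0.0]
ft_force: [-0.1, 0.4, 0.1]
grip_width: 0.651
```

```bash
python3 - <<'E'
from h import *
r=get_image("side");cv2.imwrite("pics/s12raw.png",r[:,:,::-1])
crop("side",np.clip((r.astype(float)-15)*2.5,0,255).astype(np.uint8),290,140,360,220,8,"pics/s12.png")
delta((.5525,-.1137,.036),-14.15)
E
```

```text
now 15.025 [ 0.553  -0.1143  0.0498] F [0.  0.1 0.2] g 0.646
dT [ 0.0005 -0.0006  0.0138] dR [0.0005 0.     0.    ] 0.028835100050512524
```

View pics/s12.png

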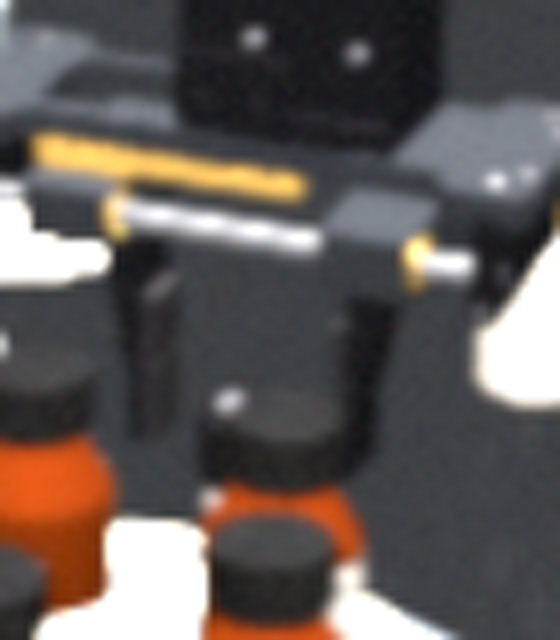

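```bash
python3 - <<'E'
from h import *
st=ctrl.get_state();R=Ro.from_rotvec(st["tool_rot"]);p=st["position"]+[0,0,.023]
for y in(.0283,-.0283,.0433,-.0433):
  for x in(.0095,-.0095): print(y,x,np.round(proj("side",p+R.apply([x,y,0])),1), np.round(proj("side",p+R.apply([x,y,-.03])),1))
t=np.linspace(0,6.28,145)
P=np.array([proj("side",(.5525+.014*np.cos(a),-.1137+.014*np.sin(a),z)) for z in(.062,.09) for a in t]);print("knob",P.min(0),P.max(0))
P=np.array([proj("side",(.5525+.011*np.cos(a),-.1137+.011*np.sin(a),z)) for z in(.06,) for a in t]);print("sleeve",P.min(0),P.max(0))
s=cv2.imread("pics/s12raw.png").astype(int).mean(2).astype(int)
for r in(182,186,190,193,196): print(r,s[r,300:345].tolist())
s=cv2.imread("pics/side0.png").astype(int).mean(2).astype(int)
for r in(190,193,196,199): print("0",r,s[r,300:345].tolist())
E
```

```text
0.0283 0.0095 [309.5 196.3] [309.6 185.4]
0.0283 -0.0095 [312.3 193.2] [312.4 182.4]
-0.0283 0.0095 [330.8 200.3] [331.2 189.3]
-0.0283 -0.0095 [333.4 197.1] [333.8 186.2]
0.0433 0.0095 [303.9 195.2] [304.  184.4]
0.0433 -0.0095 [306.8 192.2] [306.9 181.4]
-0.0433 0.0095 [336.6 201.4] [337.  190.3]
-0.0433 -0.0095 [339.1 198.2] [339.5 187.2]
knob [315.90669344 188.18092793] [327.3673553  203.25444312]
sleeve [317.09344715 199.41493809] [325.87359634 203.41536344]
182 [42, 41, 41, 40, 36, 31, 27, 31, 35, 34, 32, 35, 38, 41, 40, 41, 42, 41, 41, 42, 42, 42, 40, 40, 40, 40, 40, 42, 41, 41, 41, 39, 35, 31, 26, 27, 25, 24, 28, 36, 41, 41, 41, 40, 41]
186 [44, 42, 40, 40, 40, 37, 31, 31, 34, 36, 34, 34, 37, 40, 41, 40, 41, 41, 42, 41, 42, 41, 41, 41, 41, 41, 41, 41, 42, 41, 40, 39, 35, 29, 27, 24, 25, 29, 36, 40, 41, 41, 41, 42, 41]
190 [30, 34, 37, 41, 40, 37, 31, 30, 34, 34, 33, 34, 38, 40, 42, 40, 53, 78, 92, 82, 60, 46, 43, 44, 44, 45, 46, 46, 45, 44, 44, 41, 37, 30, 26, 24, 26, 35, 39, 41, 41, 41, 41, 41, 41]
193 [34, 38, 41, 40, 40, 37, 33, 31, 35, 35, 35, 38, 39, 40, 36, 32, 34, 35, 
[... 340 characters left out ...]
40, 41, 42, 41, 41, 42, 56, 84, 97, 83, 60, 46, 44, 44, 45, 45, 45, 46, 44, 45, 43, 43, 41, 41, 40, 41, 41, 40, 41, 40, 40, 40, 41, 40, 40]
0 193 [34, 35, 39, 39, 38, 38, 39, 39, 38, 39, 39, 41, 40, 40, 36, 31, 33, 32, 33, 37, 41, 44, 45, 46, 47, 46, 47, 46, 45, 44, 43, 39, 36, 39, 40, 40, 41, 41, 41, 41, 41, 41, 41, 41, 41]
0 196 [55, 53, 48, 43, 41, 39, 39, 38, 37, 38, 38, 39, 39, 39, 34, 27, 27, 26, 27, 28, 28, 30, 31, 31, 31, 32, 33, 32, 31, 30, 29, 29, 33, 38, 40, 41, 41, 41, 41, 41, 41, 41, 41, 41, 41]
0 199 [58, 56, 55, 53, 47, 42, 41, 40, 41, 41, 42, 42, 42, 41, 38, 32, 28, 27, 29, 28, 29, 28, 30, 31, 30, 32, 32, 31, 29, 30, 28, 30, 34, 39, 41, 42, 40, 41, 41, 40, 41, 40, 41, 41, 41]
```

carry_out --commands '[{"tx":0.0,"ty":0.002,"tz":0.005,"rx":0.0,"ry":0.0,"rz":0.0,"jaw":0.6},{"tx":0.0,"ty":0.002,"tz":0.01,"rx":0.0,"ry":0.0,"rz":0.0,"jaw":0.55},{"tx":0.0,"ty":0.002,"tz":0.013,"rx":0.0,"ry":0.0,"rz":0.0,"jaw":0.5},{"tx":0.0,"ty":0.002,"tz":0.013,"rx":0.0,"ry":0.0,"rz":0.0,"jaw":0.45},{"tx":0.0,"ty":0.002,"tz":0.013,"rx":0.0,"ry":0.0,"rz":0.0,"jaw":0.42}]' --grip_force 8

```text
time: 15.65
position: [0.5546, -0.1148, 0.0366]
tool_rot: [2.478, 1.931, 0.0]
ft_force: [-0.1, -0.7, 0.8]
grip_width: 0.439
```

carry_out --commands '[{"tx":0.0,"ty":0.0,"tz":0.0,"rx":0.0,"ry":0.0,"rz":0.0,"jaw":0.36},{"tx":0.0,"ty":0.0,"tz":0.0,"rx":0.0,"ry":0.0,"rz":0.0,"jaw":0.33},{"tx":0.0,"ty":0.0,"tz":0.0,"rx":0.0,"ry":0.0,"rz":0.0,"jaw":0.3},{"tx":0.0,"ty":0.0,"tz":0.0,"rx":0.0,"ry":0.0,"rz":0.0,"jaw":0.25},{"tx":0.0,"ty":0.0,"tz":0.0,"rx":0.0,"ry":0.0,"rz":0.0,"jaw":0.2},{"tx":0.0,"ty":0.0,"tz":0.0,"rx":0.0,"ry":0.0,"rz":0.0,"jaw":0.2}]' --grip_force 8

```text
time: 16.4
position: [0.5547, -0.1149, 0.0367]
tool_rot: [2.478, 1.931, 0.0]
ft_force: [0.4, -0.2, 0.5]
grip_width: 0.321
```

```bash
python3 - <<'E'
from h import *
r=get_image("side")
crop("side",np.clip((r.astype(float)-15)*2.5,0,255).astype(np.uint8),290,140,360,220,8,"pics/s13.png")
delta((.5525,-.1137,.036),-14.15); print(ctrl.get_state()["torque"])
E
```

```text
now 16.45 [ 0.5547 -0.1148  0.0367] F [ 1.1 -0.5  1.4] g 0.319
dT [ 0.0006 -0.0024  0.0007] dR [ 0.0003  0.0001 -0.    ] 0.018855000144263542
[-0.05702253 -0.18100885  0.00619178]
```

View pics/s13.png

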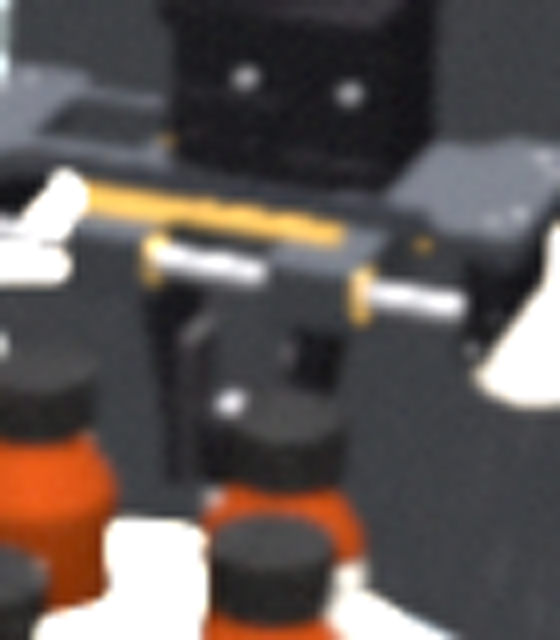

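carry_out --commands '[{"tx":0.0,"ty":0.0,"tz":0.0,"rx":0.0,"ry":0.0,"rz":0.0,"jaw":0.2},{"tx":0.0,"ty":0.0,"tz":0.0,"rx":0.0,"ry":0.0,"rz":0.0,"jaw":0.2},{"tx":0.0,"ty":0.0,"tz":-0.004,"rx":0.0,"ry":0.0,"rz":0.0,"jaw":0.2},{"tx":0.0,"ty":0.0,"tz":-0.008,"rx":0.0,"ry":0.0,"rz":0.0,"jaw":0.2},{"tx":0.0,"ty":0.0,"tz":-0.012,"rx":0.0,"ry":0.0,"rz":0.0,"jaw":0.2},{"tx":0.0,"ty":0.0,"tz":-0.014,"rx":0.0,"ry":0.0,"rz":0.0,"jaw":0.2},{"tx":0.0,"ty":0.0,"tz":-0.014,"rx":0.0,"ry":0.0,"rz":0.0,"jaw":0.2}]' --grip_force 35

```text
time: 17.32
position: [0.5539, -0.1146, 0.0502]
tool_rot: [-2.477, -1.93, 0.001]
ft_force: [1.0, -0.6, -9.1]
grip_width: 0.312
```

```bash
python3 - <<'E'
from h import *
r=get_image("side")
crop("side",np.clip((r.astype(float)-15)*2.5,0,255).astype(np.uint8),290,140,360,220,8,"pics/s14.png")
delta((.5525,-.1137,.036),-14.15); print(ctrl.get_state()["torque"])
E
```

```text
now 17.375 [ 0.5539 -0.1147  0.0501] F [ 0.9 -0.4 -8.9] g 0.312
dT [ 0.0006 -0.0016  0.0141] dR [-0.0013  0.0002  0.    ] 0.07544717395078075
[-0.04945234 -0.40029201 -0.16475274]
```

View pics/s14.png

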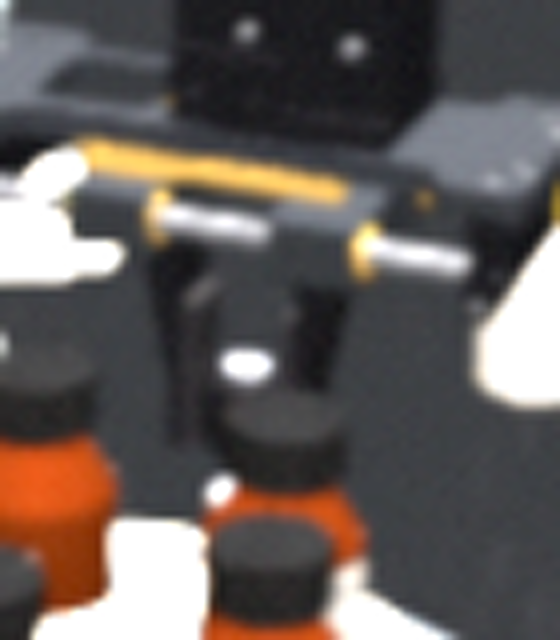

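carry_out --commands '[{"tx":0.0,"ty":-0.0022,"tz":0.0,"rx":0.0,"ry":0.0,"rz":0.0175,"jaw":0.2},{"tx":0.0002,"ty":-0.0076,"tz":0.0,"rx":0.0,"ry":0.0,"rz":0.0611,"jaw":0.2},{"tx":0.0009,"ty":-0.0152,"tz":0.0,"rx":0.0,"ry":0.0,"rz":0.1222,"jaw":0.2},{"tx":0.0023,"ty":-0.0239,"tz":0.0,"rx":0.0,"ry":0.0,"rz":0.192,"jaw":0.2},{"tx":0.0043,"ty":-0.0324,"tz":0.0,"rx":0.0,"ry":0.0,"rz":0.2618,"jaw":0.2},{"tx":0.0068,"ty":-0.0407,"tz":0.0,"rx":0.0,"ry":0.0,"rz":0.3316,"jaw":0.2},{"tx":0.0099,"ty":-0.0488,"tz":0.0,"rx":0.0,"ry":0.0,"rz":0.4014,"jaw":0.2},{"tx":0.0136,"ty":-0.0567,"tz":0.0,"rx":0.0,"ry":0.0,"rz":0.4712,"jaw":0.2},{"tx":0.0173,"ty":-0.0634,"tz":0.0,"rx":0.0,"ry":0.0,"rz":0.5323,"jaw":0.2},{"tx":0.0208,"ty":-0.069,"tz":0.0,"rx":0.0,"ry":0.0,"rz":0.5847,"jaw":0.2},{"tx":0.0232,"ty":-0.0726,"tz":0.0,"rx":0.0,"ry":0.0,"rz":0.6196,"jaw":0.2},{"tx":0.0239,"ty":-0.0735,"tz":0.0,"rx":0.0,"ry":0.0,"rz":0.6283,"jaw":0.2}]' --grip_force 35

```text
time: 18.88
position: [0.4889, -0.0729, 0.0506]
tool_rot: [-2.953, -1.072, -0.0]
ft_force: [1.6, 0.7, -9.8]
grip_width: 0.313
```

```bash
python3 - <<'E'
from h import *
r=get_image("side");crop("side",r,230,110,390,270,4,"pics/s15.png")
r=get_image("top");crop("top",r,190,130,340,240,5,"pics/t15.png")
a=np.radians(-140.15);delta((.583+.0014+.125*np.cos(a),.0076-.001+.125*np.sin(a),.05),-50.15);st=ctrl.get_state();print(st["torque"],st["joint_positions"])
E
```

```text
now 18.975 [ 0.489  -0.073   0.0505] F [ 1.1  2.2 -8. ] g 0.317
dT [-0.0007  0.0001  0.0005] dR [-0.0005 -0.0001  0.0009] 0.056527148928842114
[ 0.42549179 -0.32114504  0.04952763] [ 0.53708295  0.14829877 -0.4700451   1.98529696  0.07791     1.02549893
 -0.84342005]
```

View pics/s15.png

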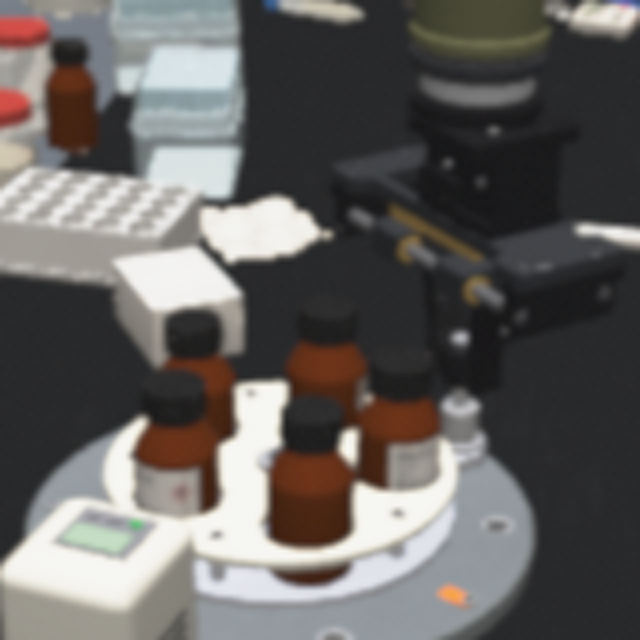

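View pics/t15.png

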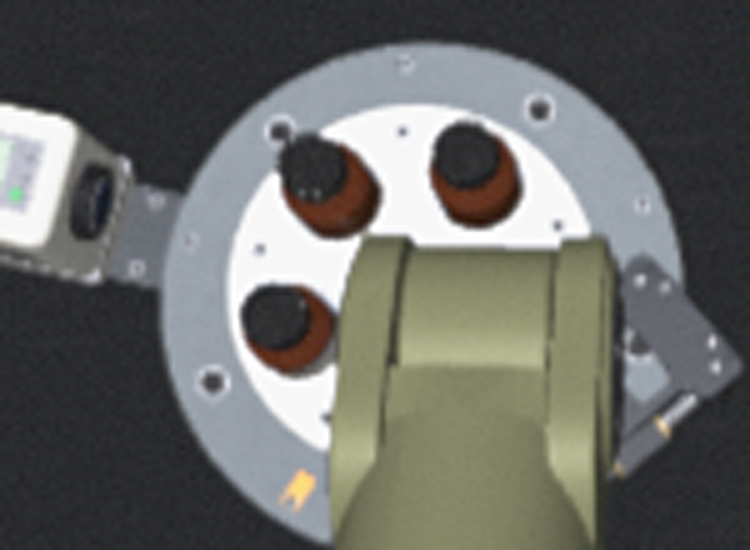

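carry_out --commands '[{"tx":0.0,"ty":-0.0022,"tz":0.0,"rx":0.0,"ry":0.0,"rz":0.0175,"jaw":0.2},{"tx":0.0002,"ty":-0.0076,"tz":0.0,"rx":0.0,"ry":0.0,"rz":0.0611,"jaw":0.2},{"tx":0.0009,"ty":-0.0152,"tz":0.0,"rx":0.0,"ry":0.0,"rz":0.1222,"jaw":0.2},{"tx":0.0023,"ty":-0.0239,"tz":0.0,"rx":0.0,"ry":0.0,"rz":0.192,"jaw":0.2},{"tx":0.0043,"ty":-0.0324,"tz":0.0,"rx":0.0,"ry":0.0,"rz":0.2618,"jaw":0.2},{"tx":0.0068,"ty":-0.0407,"tz":0.0,"rx":0.0,"ry":0.0,"rz":0.3316,"jaw":0.2},{"tx":0.0099,"ty":-0.0488,"tz":0.0,"rx":0.0,"ry":0.0,"rz":0.4014,"jaw":0.2},{"tx":0.0136,"ty":-0.0567,"tz":0.0,"rx":0.0,"ry":0.0,"rz":0.4712,"jaw":0.2},{"tx":0.0173,"ty":-0.0634,"tz":0.0,"rx":0.0,"ry":0.0,"rz":0.5323,"jaw":0.2},{"tx":0.0208,"ty":-0.069,"tz":0.0,"rx":0.0,"ry":0.0,"rz":0.5847,"jaw":0.2},{"tx":0.0232,"ty":-0.0726,"tz":0.0,"rx":0.0,"ry":0.0,"rz":0.6196,"jaw":0.2},{"tx":0.0239,"ty":-0.0735,"tz":0.0,"rx":0.0,"ry":0.0,"rz":0.6283,"jaw":0.2}]' --grip_force 35

```text
time: 20.48
position: [0.4603, -0.0014, 0.0506]
tool_rot: [3.14, 0.107, -0.0]
ft_force: [1.4, 1.7, -8.4]
grip_width: 0.31
```

```bash
python3 - <<'E'
from h import *
r=get_image("side");cv2.imwrite("pics/s16raw.png",r[:,:,::-1]);crop("side",r,230,110,390,270,4,"pics/s16.png")
r=get_image("top");cv2.imwrite("pics/t16raw.png",r[:,:,::-1]);crop("top",r,190,130,340,240,5,"pics/t16.png")
a=np.radians(-176.15);delta((.583+.0014+.125*np.cos(a),.0076-.001+.125*np.sin(a),.05),-86.15);st=ctrl.get_state();print(st["torque"],st["joint_positions"])
E
```

```text
now 20.575 [ 0.4603 -0.0015  0.0505] F [  1.4   3.4 -10.2] g 0.312
dT [-0.0007  0.0003  0.0005] dR [-0.0003  0.0001  0.0009] 0.055488808591477534
[ 0.71215312 -0.17624367  0.30287194] [ 0.43161594  0.07486578 -0.49817286  2.06046177  0.04169178  1.01584733
 -1.59005459]
```

View pics/s16.png

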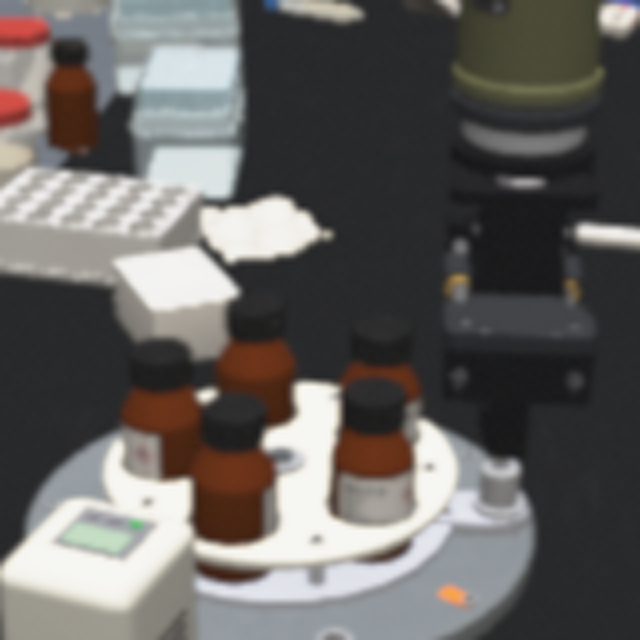

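View pics/t16.png

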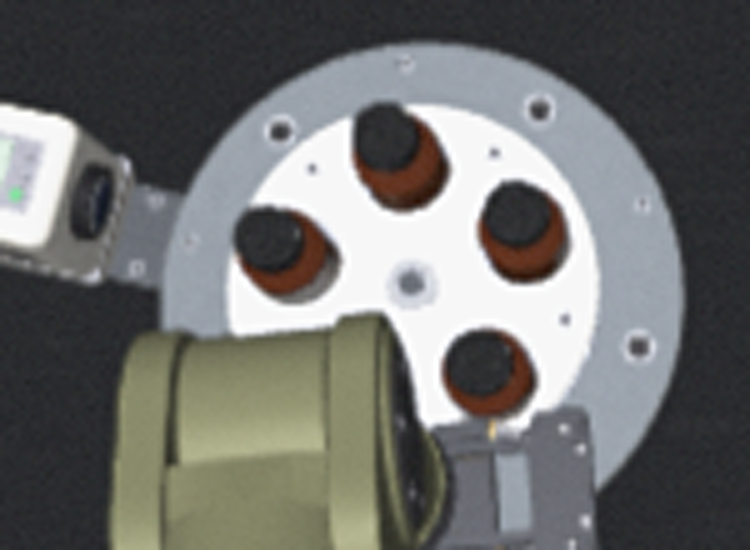

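```bash
python3 - <<'E'
from h import *
a=cv2.imread("pics/top0.png").mean(2);b=cv2.imread("pics/t16raw.png").mean(2)
c=np.array([.583,.0076])
for q in [(190+313/5,130+167/5),(190+494/5,130+153/5),(190+565/5,130+320/5)]:
    o=[]
    for g in(a,b):
        p=np.array(q)
        for _ in range(5):
            x,y=np.round(p).astype(int);yy,xx=np.mgrid[y-2:y+3,x-2:x+3];w=np.clip(235-g[y-2:y+3,x-2:x+3],0,None);p=np.array([(w*xx).sum(),(w*yy).sum()])/w.sum()
        X=onz("top",p,.056)[:2]-c;o.append(np.degrees(np.arctan2(X[1],X[0])))
    print(o,"cw by 72+",o[0]-o[1])
E
```

```text
[np.float64(39.52392090750763), np.float64(39.86677362695057)] cw by 72+ -0.3428527194429378
[np.float64(-31.54244617306489), np.float64(-31.43305659471208)] cw by 72+ -0.1093895783528076
[np.float64(-103.46807025212073), np.float64(-103.34971530761462)] cw by 72+ -0.11835494450610895
```

carry_out --commands '[{"tx":0.0,"ty":-0.0004,"tz":0.002,"rx":0.0,"ry":0.0,"rz":0.003,"jaw":0.2},{"tx":0.0,"ty":-0.0004,"tz":0.005,"rx":0.0,"ry":0.0,"rz":0.003,"jaw":0.2},{"tx":0.0,"ty":-0.0004,"tz":0.008,"rx":0.0,"ry":0.0,"rz":0.003,"jaw":0.2},{"tx":0.0,"ty":-0.0004,"tz":0.011,"rx":0.0,"ry":0.0,"rz":0.003,"jaw":0.2},{"tx":0.0,"ty":-0.0004,"tz":0.0125,"rx":0.0,"ry":0.0,"rz":0.003,"jaw":0.2},{"tx":0.0,"ty":-0.0004,"tz":0.0125,"rx":0.0,"ry":0.0,"rz":0.003,"jaw":0.2}]' --grip_force 35

```text
time: 21.32
position: [0.4603, -0.0014, 0.038]
tool_rot: [-3.14, -0.101, 0.0]
ft_force: [0.4, 3.8, -6.1]
grip_width: 0.315
```

carry_out --commands '[{"tx":0.0,"ty":0.0,"tz":0.0,"rx":0.0,"ry":0.0,"rz":0.0,"jaw":0.35},{"tx":0.0,"ty":0.0,"tz":0.0,"rx":0.0,"ry":0.0,"rz":0.0,"jaw":0.45},{"tx":0.0,"ty":0.0,"tz":0.0,"rx":0.0,"ry":0.0,"rz":0.0,"jaw":0.55},{"tx":0.0,"ty":0.0,"tz":0.0,"rx":0.0,"ry":0.0,"rz":0.0,"jaw":0.6},{"tx":0.0,"ty":0.0,"tz":0.0,"rx":0.0,"ry":0.0,"rz":0.0,"jaw":0.6}]' --grip_force 15

```text
time: 21.95
position: [0.4605, -0.0016, 0.0382]
tool_rot: [3.14, 0.101, 0.0]
ft_force: [-0.6, 0.6, 0.1]
grip_width: 0.589
```

carry_out --commands '[{"tx":0.0,"ty":0.0,"tz":-0.01,"rx":0.0,"ry":0.0,"rz":0.0,"jaw":0.6},{"tx":0.0,"ty":0.0,"tz":-0.03,"rx":0.0,"ry":0.0,"rz":0.0,"jaw":0.6},{"tx":0.0,"ty":0.0,"tz":-0.06,"rx":0.0,"ry":0.0,"rz":0.0,"jaw":0.6},{"tx":0.0,"ty":0.0,"tz":-0.09,"rx":0.0,"ry":0.0,"rz":0.0,"jaw":0.6},{"tx":0.0,"ty":0.0,"tz":-0.12,"rx":0.0,"ry":0.0,"rz":0.0,"jaw":0.6},{"tx":0.0,"ty":0.02,"tz":-0.14,"rx":0.0,"ry":0.0,"rz":0.0,"jaw":0.6},{"tx":0.0,"ty":0.06,"tz":-0.14,"rx":0.0,"ry":0.0,"rz":0.0,"jaw":0.6},{"tx":0.0,"ty":0.11,"tz":-0.14,"rx":0.0,"ry":0.0,"rz":0.0,"jaw":0.6},{"tx":0.0,"ty":0.16,"tz":-0.14,"rx":0.0,"ry":0.0,"rz":0.0,"jaw":0.6},{"tx":0.0,"ty":0.2,"tz":-0.14,"rx":0.0,"ry":0.0,"rz":0.0,"jaw":0.6},{"tx":0.0,"ty":0.2,"tz":-0.14,"rx":0.0,"ry":0.0,"rz":0.0,"jaw":0.6}]' --grip_force 15

```text
time: 23.32
position: [0.4725, -0.2049, 0.1784]
tool_rot: [3.139, 0.091, -0.0]
ft_force: [-0.1, 0.9, 0.3]
grip_width: 0.597
```

```bash
python3 - <<'E'
from h import *
r=get_image("side");cv2.imwrite("pics/s17raw.png",r[:,:,::-1]);crop("side",r,230,110,390,270,4,"pics/s17.png")
r=get_image("top");cv2.imwrite("pics/t17raw.png",r[:,:,::-1]);crop("top",r,190,130,440,270,3,"pics/t17.png")
print(ctrl.get_state()["time"],ctrl.get_state()["position"])
for z in(.076,.09,.1):print(z,proj("side",(.4583,-.0008,z)),proj("top",(.4583,-.0008,z)))
E
```

```text
23.425 [ 0.47328432 -0.20063248  0.17838508]
0.076 (np.float64(357.3308863759432), np.float64(220.57325710312264)) (np.float64(273.9471985232105), np.float64(232.48806118312396))
0.09 (np.float64(357.66918288648947), np.float64(215.1199825068968)) (np.float64(273.2072372991318), np.float64(232.14827330686097))
0.1 (np.float64(357.91308781480285), np.float64(211.1837103927936)) (np.float64(272.6666009336665), np.float64(231.90001649116732))
```

View pics/s17.png

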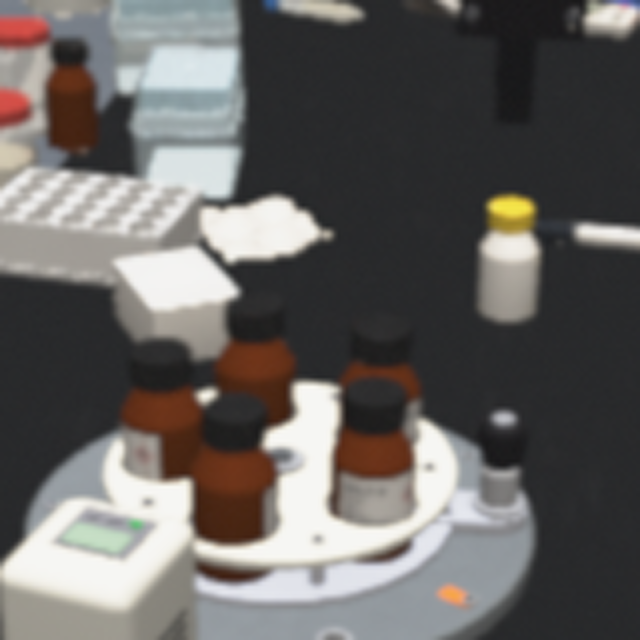

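View pics/t17.png

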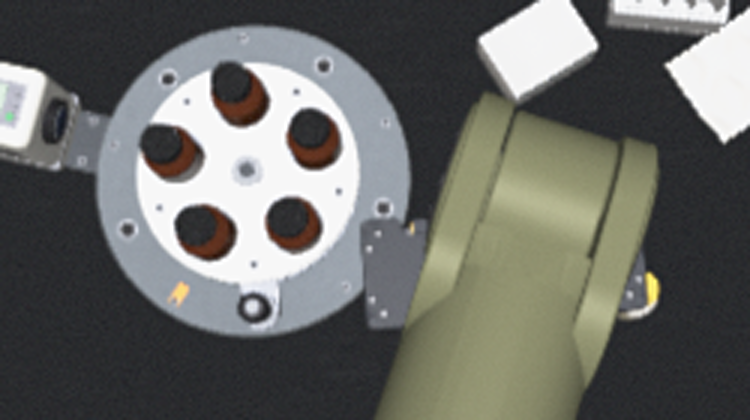

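```bash
python3 - <<'E'
from h import *
s=cv2.imread("pics/s17raw.png").astype(int).mean(2).astype(int)
print("col 355:",[(r,int(s[r,355])) for r in range(208,242)])
for dz in(0,.01):
  P=np.array([proj("side",(.4583+.014*np.cos(a),-.0008+.014*np.sin(a),z+dz)) for z in(.0615,.0905) for a in np.linspace(0,6.28,99)]);print(dz,P.min(0),P.max(0))
a=cv2.imread("pics/top0.png").mean(2);b=cv2.imread("pics/t17raw.png").mean(2);c=np.array([.583,.0076])
for q in [(190+187/3,130+101/3),(190+296/3,130+92/3),(190+339/3,130+191/3),(190+254/3,130+265/3),(190+159/3,130+208/3)]:
    o=[]
    for g in(a,b):
        p=np.array(q)
        for _ in range(5):
            x,y=np.round(p).astype(int);yy,xx=np.mgrid[y-2:y+3,x-2:x+3];w=np.clip(235-g[y-2:y+3,x-2:x+3],0,None);p=np.array([(w*xx).sum(),(w*yy).sum()])/w.sum()
        X=onz("top",p,.056)[:2]-c;o.append(np.degrees(np.arctan2(X[1],X[0])))
    print("rot-72:",round(o[0]-o[1],2))
# changes elsewhere (dye, marker, box) in side view
i=cv2.imread("pics/side0.png").astype(int);j=cv2.imread("pics/s17raw.png").astype(int)
for n,(x0,y0,x1,y1) in {"dye":(345,155,372,195),"marker":(372,160,405,178),"box":(255,170,292,195),"reader":(228,230,284,312)}.items(): print(n,abs(i-j)[y0:y1,x0:x1].mean().round(2))
i=cv2.imread("pics/top0.png").astype(int);j=cv2.imread("pics/t17raw.png").astype(int)
for n,(x0,y0,x1,y1) in {"box":(345,122,392,168),"marker":(440,225,456,282),"reader":(168,145,222,190)}.items(): print("top",n,abs(i-j)[y0:y1,x0:x1].mean().round(2))
E
```

```text
col 355: [(208, 42), (209, 42), (210, 41), (211, 45), (212, 87), (213, 153), (214, 187), (215, 167), (216, 111), (217, 63), (218, 44), (219, 35), (220, 30), (221, 29), (222, 28), (223, 27), (224, 28), (225, 28), (226, 36), (227, 100), (228, 160), (229, 148), (230, 128), (231, 123), (232, 122), (233, 122), (234, 122), (235, 122), (236, 143), (237, 181), (238, 172), (239, 164), (240, 173), (241, 156)]
0 [350.79821056 211.94487488] [363.95255775 229.30091158]
0.01 [351.00983012 208.04139099] [364.2241443  225.42857212]
rot-72: -0.68
rot-72: -0.22
rot-72: -0.17
rot-72: -0.36
rot-72: -0.56
dye 1.0
marker 0.9
box 2.16
reader 2.66
top box 3.57
top marker 1.99
top reader 1.8
```

```bash
python3 - <<'E'
from h import *
r=cv2.imread("pics/s17raw.png")[:,:,::-1];crop("side",np.clip(r*1.3,0,255).astype(np.uint8),335,200,375,250,12,"pics/s18.png")
s=cv2.imread("pics/s17raw.png").astype(int).mean(2).astype(int)
for r in range(210,240,2): print(r,s[r,344:370].tolist())
s=cv2.imread("pics/side0.png").astype(int).mean(2).astype(int)
print("start")
for r in range(186,212,1): print(r,s[r,310:326].tolist())
E
```

```text
210 [41, 42, 41, 41, 41, 41, 43, 44, 45, 44, 42, 41, 43, 42, 42, 42, 42, 42, 41, 41, 42, 42, 41, 42, 40, 41]
212 [42, 42, 42, 42, 41, 42, 42, 44, 49, 61, 78, 87, 86, 75, 56, 45, 42, 43, 42, 41, 41, 41, 41, 41, 42, 41]
214 [41, 42, 41, 41, 41, 41, 44, 49, 80, 133, 174, 187, 187, 173, 134, 77, 45, 43, 42, 42, 42, 42, 42, 42, 42, 42]
216 [41, 41, 41, 42, 41, 40, 35, 39, 49, 71, 97, 111, 109, 99, 79, 54, 43, 41, 41, 41, 43, 43, 43, 42, 42, 42]
218 [75, 57, 45, 42, 41, 34, 29, 31, 35, 38, 42, 44, 43, 43, 40, 37, 34, 35, 38, 41, 42, 43, 44, 42, 42, 42]
220 [148, 137, 117, 88, 63, 44, 29, 25, 26, 29, 30, 30, 30, 29, 29, 27, 29, 32, 39, 41, 41, 43, 42, 42, 42, 41]
222 [162, 160, 154, 147, 141, 113, 65, 32, 27, 27, 27, 28, 28, 28, 25, 27, 28, 35, 40, 42, 42, 41, 43, 44, 43, 42]
224 [176, 158, 152, 151, 151, 132, 88, 46, 28, 27, 27, 28, 28, 28, 29, 27, 32, 38, 40, 42, 42, 43, 43, 43, 44, 42]
226 [194, 164, 158, 157, 154, 144, 123, 97, 70, 50, 41, 36, 39, 52, 64, 61, 46, 42, 41, 40, 42, 42, 42, 41, 42, 42]
228 [195, 165, 158, 157, 155, 146, 135, 136, 147, 156, 159, 160, 159, 159, 146, 111, 67, 
[... 1801 characters left out ...]
 74, 83, 71, 56, 54, 53, 53, 54, 53, 50, 47]
203 [40, 40, 41, 42, 49, 66, 76, 66, 57, 56, 56, 57, 58, 58, 57, 57]
204 [48, 47, 46, 44, 47, 55, 59, 57, 56, 57, 58, 59, 60, 60, 60, 61]
205 [118, 113, 102, 82, 63, 53, 53, 54, 55, 56, 58, 59, 60, 61, 61, 62]
206 [213, 207, 193, 163, 120, 74, 53, 54, 56, 57, 57, 59, 61, 61, 61, 62]
207 [241, 239, 234, 218, 168, 96, 55, 55, 56, 58, 58, 59, 60, 61, 61, 61]
208 [244, 241, 230, 199, 145, 83, 51, 53, 54, 56, 58, 58, 60, 61, 61, 62]
209 [244, 239, 220, 189, 145, 85, 48, 49, 52, 55, 57, 58, 59, 60, 60, 60]
210 [244, 242, 235, 222, 182, 103, 47, 43, 46, 49, 53, 54, 55, 56, 58, 58]
211 [244, 244, 243, 239, 210, 118, 48, 41, 43, 45, 47, 48, 49, 51, 52, 51]
```

View pics/s18.png

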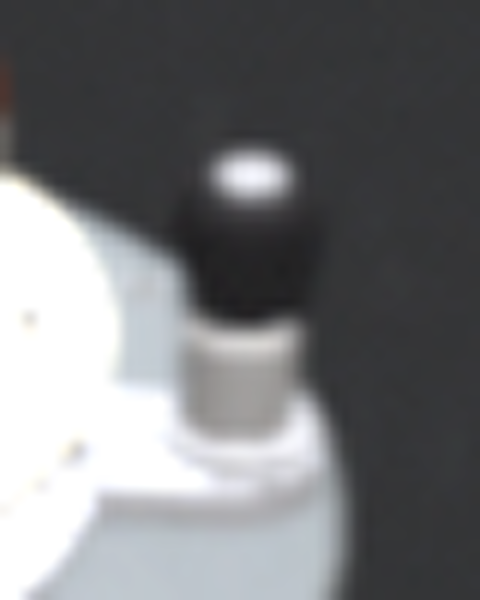

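```bash
python3 - <<'E'
from bench import ctrl
print(ctrl.get_state()["time"]);print(ctrl.close_job())
E
```

```text
23.425
the job is handed in; nothing more can be done
None
```

The job is done and handed in at 23.4 s. The loose amber bottle stands in the formerly empty pocket, and the carousel has been turned one place clockwise with that bottle in front of the reader.

**Bottle:** I gripped it by its body and lowered it until the pocket floor was felt (peak about 6 N). After release it stood upright and seated.

**Plunger and turn:** I pulled the knob up about 13.5 mm against roughly 9 N, turned it 72° along its arc and lowered it over the next hole. It still pulled down with 6 N just before release, which fits the pin being in the hole.

**Final pictures:**
- The knob is at its home height with no gap above the sleeve.
- The deck marks show the turn about 0.2–0.7° short of 72°. On average that is within the lock's 0.01 rad play; the largest single reading (0.68°) is slightly over it, at about the accuracy of the reading.
- All five bottles are upright in their pockets.
- The dropper bottle, marker, carton and reader look unmoved.

**Checks that disagreed:**
- The pictures showed the fingertips about 23 mm above the height the robot reported. I worked from the pictures and contact forces; a slow lowering past where the gripper should have touched the bottle's cap confirmed it.
- The side camera sits about 1.7 pixels off from the top camera. Their readings of the bottle over the pocket differed by about 2.5 mm, so I went between them.
- The first move call was refused as invalid and did nothing.

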